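# Feel the end float of two gear units and stack the spacers on the looser one

### The arm

A 6-joint arm with a two-finger parallel gripper is mounted at the origin on a cart in front of the work surface, level with it; the furniture and walls round the work are solid. World frame = base frame: x ahead of the robot, y to its left, z up, the work surface at z = 0. Lengths are in mm, angles in degrees, forces in N, time in s.
With the tool pointing down it reaches from about 350 to 850 mm from the base axis. Payload 8.1 kg.
Tool frame: the origin (TCP) lies at the very end of the fingers, on their centre line; the grasp point (between the pads) lies 19 mm behind it; z points along the fingers, y is the line along which they close (so a half turn about z gives the same grasp; the last joint's range is limited). The gripper opens to 85 mm and grips with 20 to 120 N. Pads are 22 mm wide; open, the fingers measure 114 mm over their backs; the gripper's body (76 mm by 85 mm) begins 54 mm behind the grasp point. The pads swing forward as they close: fully open they stand 13 mm farther back than shut.
Start: joints at [64.664, 7.471, 85.268, -0, 87.261, -4.893], TCP at [209.545, 562.224, 209.092] pointing down, gripper open.
Joint ranges: [-169.43, 169.43], [-51.17, 129.36], [1.28, 143.12], [-76.62, 256.62], [0, 156.53], [-152.29, 152.29]. Speed limits (degrees/s): [136.94, 136.94, 159.86, 180, 180, 180].

### API

Orientations are given as [roll, pitch, yaw] about the fixed x, y, z axes, in that order (R = Rz(yaw) Ry(pitch) Rx(roll)).
In Python, from bench import sense, eyes, job, models gives the robot as it stands. The module is installed in compiled form; this text tells all that it offers.
- The arm moves only by the tool apply_moves, never from a script. Its argument "rows" is a list of rows, each a list of 6 numbers: the shift along the tool's x, y, z in mm, then the turn, a rotation vector about the tool's x, y, z in rad. In form: [[dx, dy, dz, rx, ry, rz], ...]. A call has exactly 5 rows; each row shifts and turns the commanded pose from where the row before left it, along the tool's axes as they then stand; what a row does not reach is not made up. A row lasts 1/8 s, in which the tool goes at most 62.5 mm and 10.7 degrees, less where a joint would pass 70% of its speed; a pose out of reach is approached as far as the arm can. A call is refused whole if a number of a shift passes 62.5 or a number of a turn 0.188, either way. A call with a gripper value outside its range is refused whole. "fingers" is the finger opening in mm, from 0 to 85.4, set as the call begins (left out, the last holds). The fingers move at their own pace and stop on an object; "grip_force" is the grip in N (left out, the last holds). Time passes only in rows, so rows that do not move let the fingers close, or fill a call up. It gives the time, the measured TCP pose, the force, the opening and the grip force at its end, in the units of the state.
- sense(): the state, without advancing time (a new reading comes with each control period).
- eyes.snapshot(name): name is "scene" or "top" or "wrist"; returns (picture, depth): 384x512x3 uint8, red, green, blue; 384x512 float32, mm along the optical axis (not along the pixel's ray), 0 where there is no reading.
- eyes.get_calibration(name): a dict with "intrinsics" (3x3 intrinsics, pixels), "R" (3x3) and "t" (3): a world point X has camera coordinates R X + t; the wrist camera has in their place "mount" (4x4, takes a point from camera to tool coordinates, whose origin is the TCP and whose axes are the flange's). Camera axes: x right, y down, z forward; pixel columns grow to the right and rows downward; lengths in mm; the calibration is good to about 2 mm. A picture is of the moment at which its call begins: read the wrist's pose just before it. get_calibration takes no time and is no camera call.
- job.hand_in(): hands the job in; it is judged then, once.
Trained networks look in the newest picture that a camera, given by its name, has taken for a name from the list of things; names that differ only in an ending like _2 or _b are one class to them, and where a whole thing is asked for, a point or a joint stands for the part that bears it (a point fixed in the world has none). Each returns a list of dicts, best first, with "confidence" (0 to 1); they miss things now and then, are a little off and sometimes report something else, mostly with a low value. They report only what shows in the picture. A call takes as long as a camera call. They do not tell look-alikes from the thing itself.
- models.boxes_of(name, camera): "xyz" ([x, y, z] in mm, in world coordinates, good to about 4 mm: the middle of the surface that is visible of it).
- models.cut_out(name, camera): "pixels" (384x512 bool, what is visible of it).
- models.place_of(name, camera): "xyz" ([x, y, z] in mm, in world coordinates, good to about 4 mm: a listed point, or the origin of a listed thing).
The state is a dict: "time": time; "joint_pos": joint angles; "qd": joint speeds; "joint_efforts": joint torques, N m; "tool_pos": TCP position; "tcp_rot": TCP orientation; "ft_force": force on the tool from outside, world axes, zero at the start; "wrist_torque": the same for the moment, N m; "finger_gap": finger opening in mm; "grip_force": force on a finger pad.
Only numpy, scipy, OpenCV 4.12 (cv2) and the standard library are available. Lean on these libraries where they do the work, as an engineer would, in place of code of your own. Each camera call takes 0.05 s, during which the arm holds its last target. There are 200 camera calls.

### The job

Check the end float of the two gear units: lift the guard arches of both units right up, then pull both shafts fully out to their stops and then, with both out, push both fully home, noting which one travels farther. Then press both arches down shut again and stack all the steel spacer discs that lie on the bench, centred, on the round shim plate of the looser unit, the largest at the bottom and each next smaller one on top; the shafts stay fully home. Leave the oil bottle, the padlock and the tape measure where they stand.

Things in the scene. Friction and masses are not known exactly. Their poses are not given: they have to be found in the camera images.
- knob_a (a point): centre of the grip on the front end of a gear unit's shaft: level knurled steel cylinder, 26 mm diameter, 34 mm long, axis 55 mm above the bench, moves with the shaft. Site x points along the shaft into the unit, away from the robot. A 16 mm shaft leads from it into the grey housing, whose front is 47 mm behind this point with the shaft fully in. The two units are fixed and look alike
- shaft_a (a joint): slide of that shaft in m: 0 = fully in (home), grows as it is pulled out towards the robot (-x of its knob point). About 3 N friction, stays where left, hard stop at each end. One of the two shafts has about 6 mm of travel between stops (tight), the other about 16 mm (loose); which is which cannot be seen, only felt
- bar_a (a point): middle of the round steel cross bar (10 mm diameter, 66 mm long, along y of the point knob_a) of that unit's guard arch; shut, it lies across 45 mm above the knob axis and keeps a gripper off the knob. Moves with the arch: it swings about a level hinge axis along y, 90 mm away, which crosses the shaft axis in mid housing (point hinge_a)
- hinge_a (a point): fixed point on the hinge axis of that arch, in mid housing on the shaft axis, 55 mm above the bench; axes parallel to those of knob_a when shut
- arch_a (a joint): hinge of that guard arch in rad: 0 = shut (pressed down), grows as the bar is lifted up and over, away from the robot, to its stop at 1.4; stiff enough (about 1.5 N at the bar) to stay where it is left
- plate_a (a point): centre of the top face of the round brass shim plate (84 mm diameter, level, 16 mm above the bench) on the base (110 x 190 x 10 mm) of the unit with knob_a; axes parallel to that knob's. The 82 mm high housing's wall is 83 mm from this point towards point +y (left seen from the robot), the arch 73 mm; nothing else is near
- knob_b (a point): centre of the grip on the front end of a gear unit's shaft: level knurled steel cylinder, 26 mm diameter, 34 mm long, axis 55 mm above the bench, moves with the shaft. Site x points along the shaft into the unit, away from the robot. A 16 mm shaft leads from it into the grey housing, whose front is 47 mm behind this point with the shaft fully in. The two units are fixed and look alike
- shaft_b (a joint): slide of that shaft in m: 0 = fully in (home), grows as it is pulled out towards the robot (-x of its knob point). About 3 N friction, stays where left, hard stop at each end. One of the two shafts has about 6 mm of travel between stops (tight), the other about 16 mm (loose); which is which cannot be seen, only felt
- bar_b (a point): middle of the round steel cross bar (10 mm diameter, 66 mm long, along y of the point knob_b) of that unit's guard arch; shut, it lies across 45 mm above the knob axis and keeps a gripper off the knob. Moves with the arch: it swings about a level hinge axis along y, 90 mm away, which crosses the shaft axis in mid housing (point hinge_b)
- hinge_b (a point): fixed point on the hinge axis of that arch, in mid housing on the shaft axis, 55 mm above the bench; axes parallel to those of knob_b when shut
- arch_b (a joint): hinge of that guard arch in rad: 0 = shut (pressed down), grows as the bar is lifted up and over, away from the robot, to its stop at 1.4; stiff enough (about 1.5 N at the bar) to stay where it is left
- plate_b (a point): centre of the top face of the round brass shim plate (84 mm diameter, level, 16 mm above the bench) on the base (110 x 190 x 10 mm) of the unit with knob_b; axes parallel to that knob's. The 82 mm high housing's wall is 83 mm from this point towards point +y (left seen from the robot), the arch 73 mm; nothing else is near
- disc1_centre (a point): centre of a flat steel spacer disc, 60 mm in diameter and 12 mm thick, no through hole, lying flat on the bench; z is its axis. Two to four of the four discs (60, 52, 44, 36 mm) are there; absent ones read None
- disc2_centre (a point): centre of a flat steel spacer disc, 52 mm in diameter and 12 mm thick, no through hole, lying flat on the bench; z is its axis. Two to four of the four discs (60, 52, 44, 36 mm) are there; absent ones read None
- disc3_centre (a point): centre of a flat steel spacer disc, 44 mm in diameter and 12 mm thick, no through hole, lying flat on the bench; z is its axis. Two to four of the four discs (60, 52, 44, 36 mm) are there; absent ones read None
- disc4_centre (a point): centre of a flat steel spacer disc, 36 mm in diameter and 12 mm thick, no through hole, lying flat on the bench; z is its axis. Two to four of the four discs (60, 52, 44, 36 mm) are there; absent ones read None
- bottle_centre (a point): centre of a small green oil bottle, 38 x 58 x 125 mm, standing upright; bystander
- padlock_centre (a point): centre of a brass padlock, 22 x 44 x 70 mm, standing on end (this point 30 mm above the bench); bystander
- measure_centre (a point): centre of a yellow tape measure, 38 x 78 x 64 mm; bystander
There are look-alikes about, which are no part of the job. What is shaped like the part that bears disc3_centre but purple or yellow is not meant.

How it is judged (in metres and radians):
On the way, in this order (a step that is already met when the one before it is completed fails the run):
1. both guard arches stand lifted at the same time (value of joint each of arch_a, arch_b above 1.1 rad), for 0.2 s.
2. both shafts stand at their outer stops at the same time (value of joint shaft_a above 0.0045 m and value of joint shaft_b above 0.0145 m), for 0.2 s.
3. both shafts are fully home at the same time (value of joint each of shaft_a, shaft_b below 0.0015 m), for 0.2 s.
4. all the discs lie in one centred stack on the plate of the looser unit, largest at the bottom (horizontal distance between each of disc1_centre, disc2_centre, disc3_centre, disc4_centre and plate_b below 0.008 m and z of each of disc2_centre, disc3_centre, disc4_centre in the frame of disc1_centre above 0.008 m and z of each of disc3_centre, disc4_centre in the frame of disc2_centre above 0.008 m and z of disc4_centre in the frame of disc3_centre above 0.008 m and angle between each of disc1_centre, disc2_centre, disc3_centre, disc4_centre's own z axis and vertical below 0.12 rad), for 0.2 s.
At the end, for the whole second after the job is handed in: Both guard arches are closed to within 0.1 rad; both shafts are within 1.5 mm of home; every disc present lies flat (within 0.12 rad) with its centre within 8 mm of the axis of the shim plate of the unit with the longer travel, each smaller disc above every larger one (all of step 3 and all of step 4 and value of joint each of arch_a, arch_b below 0.1 rad); the robot touches nothing.
It fails at once if the oil bottle, padlock or tape measure is moved more than 3 cm or knocked over (distance of any of bottle_centre, padlock_centre, measure_centre from where it was at the start of the episode above 0.03 m or angle between any of bottle_centre, padlock_centre, measure_centre's own z axis and vertical above 0.5 rad).
Of disc_1, disc_2, disc_3, disc_4 only 2 to 4 are there at a start; the rules pass over those that are not, and their reading is None.
At some moment in a run one of disc_1, disc_2, disc_3, disc_4 may be knocked a few centimetres aside while the robot is not near it.
Once in a run the grip may slacken for a moment while it holds something.
It also fails if it takes over 210 s, if anything falls off the work surface, if the arm or the gripper's body presses on something with over 40 N, if the wrist force passes 120 N, or if a joint passes its speed limit or range.

## Working session

There is one attempt and no reset: what is moved stays moved. The work goes in short steps, Python scripts to look and compute and a tool call to move; the robot and the scene stay as the last step left them, time stands still between calls to the robot, and variables do not carry over. Pictures are saved under pics/ and viewed, at most 14 in all, crops included, and the job is handed in when it is done.

Besides the shell and the picture viewer there is one more tool, called after "Request:" by a JSON object that holds its "method" and its "body", one argument or row to a line. apply_moves: Moves the arm, as the interface text tells. Its arguments: {"type":"object","properties":{"rows":{"type":"array"},"fingers":{"type":"number"},"grip_force":{"type":"number"}},"required":["rows"]}

```bash
mkdir -p pics; cat > h.py <<'E'
import numpy as np, cv2
from bench import sense, eyes, job, models
from scipy.spatial.transform import Rotation as Ro
def snap(n,f=None):
    s=sense(); p,d=eyes.snapshot(n)
    if f: cv2.imwrite('pics/'+f,cv2.cvtColor(p,cv2.COLOR_RGB2BGR))
    return s,p,d
def toolT(s):
    T=np.eye(4); T[:3,:3]=Ro.from_euler('xyz',s['tcp_rot'],degrees=True).as_matrix(); T[:3,3]=s['tool_pos']; return T
def world(n,s,d,mask=None):
    c=eyes.get_calibration(n); K=np.array(c['intrinsics'])
    v,u=np.nonzero((d>0) if mask is None else (mask&(d>0))); z=d[v,u]
    P=np.stack([(u-K[0,2])/K[0,0]*z,(v-K[1,2])/K[1,1]*z,z],1)
    if n=='wrist':
        M=toolT(s)@np.array(c['mount']); return P@M[:3,:3].T+M[:3,3]
    return (P-np.array(c['t']))@np.array(c['R'])
E
python3 - <<'E'
from h import *
s,p,d=snap('top','top0.png'); 
print({k:np.round(v,2) for k,v in s.items()})
for n in ['knob_a','bar_a','hinge_a','plate_a','disc1_centre','disc2_centre','disc3_centre','disc4_centre','bottle_centre','padlock_centre','measure_centre']:
    print(n,[(np.round(r['xyz']).tolist(),round(r['confidence'],2)) for r in models.place_of(n,'top')])
snap('scene','scene0.png')
for n in ['knob_a','bar_a','plate_a','disc1_centre','disc3_centre']:
    print(n,[(np.round(r['xyz']).tolist(),round(r['confidence'],2)) for r in models.place_of(n,'scene')])
E
```

```text
{'time': np.float64(0.0), 'joint_pos': array([64.66,  7.52, 85.33,  0.  , 87.26, -4.89]), 'qd': array([-0.13,  0.07, -0.  ,  0.07,  0.01, -0.03]), 'joint_efforts': array([ 0.000e+00, -5.694e+01, -5.005e+01, -0.000e+00,  2.000e-02,
        0.000e+00]), 'tool_pos': array([209.28, 561.68, 208.04]), 'tcp_rot': array([-1.7989e+02, -1.0000e-02,  1.5956e+02]), 'ft_force': array([0.13, 0.3 , 0.01]), 'wrist_torque': array([ 0.03, -0.02,  0.03]), 'grip_force': np.float64(0.0), 'finger_gap': np.float64(85.36)}
knob_a [([454.0, 169.0, 56.0], 0.69), ([451.0, 384.0, 53.0], 0.49)]
bar_a [([462.0, 168.0, 94.0], 0.66), ([461.0, 381.0, 102.0], 0.58)]
hinge_a [([537.0, 172.0, 56.0], 0.87), ([540.0, 393.0, 53.0], 0.7)]
plate_a [([548.0, 283.0, 13.0], 0.65), ([538.0, 62.0, 16.0], 0.65), ([539.0, 171.0, 55.0], 0.51)]
disc1_centre []
disc2_centre []
disc3_centre [([540.0, -232.0, 7.0], 0.67), ([433.0, -353.0, 6.0], 0.66), ([440.0, -241.0, 4.0], 0.59)]
disc4_centre [([502.0, -306.0, 8.0], 0.61)]
bottle_centre [([685.0, 176.0, 58.0], 0.73)]
padlock_centre [([691.0, 52.0, 30.0], 0.69)]
measure_centre [([452.0, -491.0, 32.0], 0.84)]
knob_a [([465.0, 381.0, 57.0], 0.49)]
bar_a [([456.0, 384.0, 108.0], 0.59), ([459.0, 171.0, 99.0], 0.48)]
plate_a [([545.0, 280.0, 12.0], 0.61), ([539.0, 60.0, 14.0], 0.59)]
disc1_centre []
disc3_centre [([432.0, -352.0, 7.0], 0.5), ([462.0, 380.0, 59.0], 0.46)]
```

View pics/top0.png

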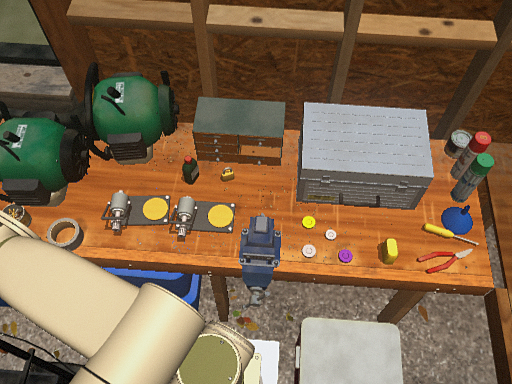

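View pics/scene0.png

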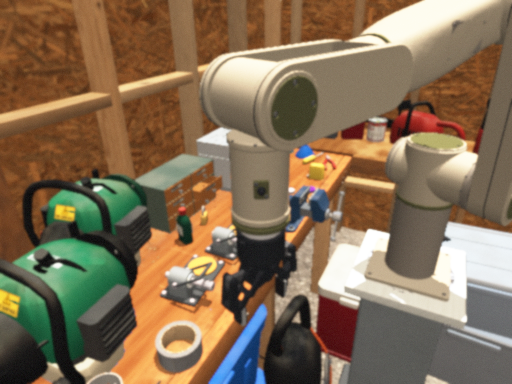

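Top view: units at px (118,212) and (185,215) with plates at (156,209) and (221,216). The steel discs are at (309,251) and (331,234). The yellow disc (309,222) and purple disc (345,256) are decoys. There is a vise at (262,240). The scene view shows the gripper hanging in front of the left unit.

```bash
cat >> h.py <<'E'
def plan(xyz,rpy=None,s=None):
    """shift (tool axes, mm) and turn (rotvec, rad) from the pose now"""
    s=s or sense(); T=toolT(s); R=T[:3,:3]
    d=R.T@(np.array(xyz)-T[:3,3])
    r=np.zeros(3) if rpy is None else (Ro.from_matrix(R).inv()*Ro.from_euler('xyz',rpy,degrees=True)).as_rotvec()
    print('shift',np.round(d,1),'turn',np.round(r,3)); return d,r
def yawof(): return sense()['tcp_rot'][2]
E
python3 - <<'E'
from h import *
c=eyes.get_calibration('wrist'); print(np.round(c['mount'],3),np.round(c['intrinsics']))
s,p,d=snap('wrist'); 
plan([400,280,330],[180,0,180])
# top depth: bench height by unit region
s,p,d=snap('top'); W=world('top',s,d)
W=W[(W[:,0]>400)&(W[:,0]<640)&(abs(W[:,1]-225)<245)&(W[:,2]>-20)&(W[:,2]<150)]
for y0 in (390,171):
    q=W[(abs(W[:,1]-y0)<60)]; print(y0,q[:,2].max(), np.round(q[q[:,2]>88].mean(0)))
E
```

```text
[[ 0.00000e+00 -9.46000e-01 -3.24000e-01  8.43930e+01]
 [ 1.00000e+00 -0.00000e+00  1.00000e-03 -1.62000e-01]
 [-1.00000e-03 -3.24000e-01  9.46000e-01 -1.64466e+02]
 [ 0.00000e+00  0.00000e+00  0.00000e+00  1.00000e+00]] [[279.   0. 256.]
 [  0. 279. 190.]
 [  0.   0.   1.]]
shift [-277.1 -197.9 -120.9] turn [-0.    -0.    -0.357]
390 114.07478246221348 [463. 380. 103.]
171 114.32050536742841 [466. 170. 102.]
```

Request:
{"method": "apply_moves", "body": {
  "rows": [
    [-55,-40,-24,0,0,-0.0714],
    [-55,-40,-24,0,0,-0.0714],
    [-55,-40,-24,0,0,-0.0714],
    [-55,-40,-24,0,0,-0.0714],
    [-55,-40,-24,0,0,-0.0714]
  ]
}}

```text
time: 1.62
tool_pos: [405.6, 341.9, 314.2]
tcp_rot: [180.0, 0.0, -179.8]
ft_force: [0.7, 0.3, 0.5]
finger_gap: 85.4
grip_force: 0.0
```

Request:
{"method": "apply_moves", "body": {
  "rows": [
    [0,0,0,0,0,0],
    [0,0,0,0,0,0],
    [0,0,0,0,0,0],
    [0,0,0,0,0,0],
    [0,0,0,0,0,0]
  ]
}}

```text
time: 2.25
tool_pos: [403.9, 343.9, 312.8]
tcp_rot: [-180.0, -0.0, -179.9]
ft_force: [-0.2, -0.4, 0.2]
finger_gap: 85.3
grip_force: 0.0
```

```bash
python3 - <<'E'
from h import *
s,p,d=snap('wrist','w1.png'); print(np.round(s['tool_pos']),np.round(s['tcp_rot'],1),np.round(s['ft_force'],1))
for n in ['knob_a','bar_a','hinge_a','plate_a']:
    print(n,[(np.round(r['xyz'],1).tolist(),round(r['confidence'],2)) for r in models.place_of(n,'wrist')])
W=world('wrist',s,d); 
b=W[(W[:,0]>380)&(W[:,0]<420)&(abs(W[:,1]-270)<100)]; print('bench',np.median(b[:,2]))
for n in ['bar_a','plate_a','knob_a']:
    for r in models.cut_out(n,'wrist'):
        q=world('wrist',s,d,r['pixels']); m=np.median(q,0); print(n,len(q),np.round(m,1),round(r['confidence'],2),np.round(q.min(0)),np.round(q.max(0)))
E
```

```text
[404. 344. 313.] [-180.    -0.  -179.9] [-0.2 -0.4  0.2]
knob_a [([457.0, 170.3, 56.1], 0.6), ([458.3, 379.8, 53.7], 0.55)]
bar_a [([462.6, 376.4, 98.8], 0.96), ([459.0, 172.4, 102.4], 0.67)]
hinge_a [([535.8, 393.4, 52.2], 0.97), ([538.8, 171.3, 57.3], 0.62)]
plate_a [([536.0, 58.2, 13.0], 0.97), ([550.1, 283.5, 15.6], 0.89), ([536.8, 390.6, 55.4], 0.54)]
bench 410.94971107400636
bar_a 751 [468.6 387.8  98.8] 0.95 [451. 347.  -2.] [566. 441. 108.]
bar_a 748 [467.8 172.6  99.2] 0.8 [454.  97.  10.] [542. 208. 108.]
bar_a 529 [454.7 173.9  62.3] 0.4 [434. 131.   1.] [509. 184.  69.]
bar_a 6140 [516.7 141.5  15.7] 0.34 [392.  10.  -2.] [590. 295. 357.]
plate_a 6347 [522.  343.7  15.5] 0.7 [439. 232.  -2.] [612. 440. 108.]
plate_a 6242 [516.3 141.6  15.6] 0.57 [391.   7.  -3.] [598. 302. 354.]
knob_a 456 [457.4 382.5  62.9] 0.95 [439. 369.  26.] [578. 398.  69.]
knob_a 588 [454.3 173.4  62.1] 0.82 [434. 131.  -3.] [510. 184.  69.]
```

View pics/w1.png

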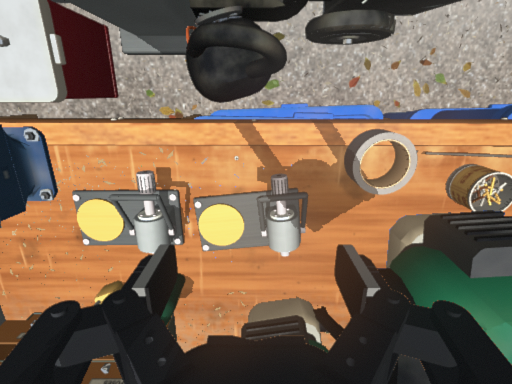

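The wrist view shows both units: knobs at (146,182) and (279,185), arches shut behind them, and plates at (101,220) and (221,225). I'll fit the bar, plate and knob positions precisely.

```bash
cat >> h.py <<'E'
def units(s,p,d,out=True):
    c=eyes.get_calibration('wrist'); W=np.full(d.shape+(3,),np.nan); W[d>0]=world('wrist',s,d)
    hsv=cv2.cvtColor(p,cv2.COLOR_RGB2HSV); x,y,z=W[...,0],W[...,1],W[...,2]
    for nm,kx,ky,px,py in (('L',457,381,548,283),('R',456,172,537,60)):
        m=(abs(x-kx-10)<30)&(abs(y-ky)<50)&(z>88)&(z<112); q=W[m]
        if len(q)>30:
            r=cv2.minAreaRect(q[:,:2].astype(np.float32)); print(nm,'bar',np.round(np.array(r[0]),1),np.round(r[1],1),'ang',round(r[2],1),'ztop',np.round(np.percentile(q[:,2],[50,95]),1))
            v=cv2.fitLine(q[:,:2].astype(np.float32),cv2.DIST_HUBER,0,.01,.01).ravel(); print('   line yaw',np.degrees(np.arctan2(v[1],v[0]))%180-90)
        m=(abs(x-px)<60)&(abs(y-py)<55)&(z>5)&(z<25)&(hsv[...,1]>110)&(hsv[...,0]>20)&(hsv[...,0]<34); q=W[m]
        if len(q)>100:
            (cx,cy),r=cv2.minEnclosingCircle(q[:,:2].astype(np.float32)); print(nm,'plate',round(cx,1),round(cy,1),'r',round(r,1),'mean',np.round(q.mean(0),1))
        m=(abs(x-kx)<45)&(abs(y-ky)<25)&(z>55)&(z<72); q=W[m]
        if len(q)>30:
            q=q[q[:,0]<kx+20]; print(nm,'knob top y',np.round(np.median(q[q[:,2]>66][:,1]),1),'x',np.round(np.percentile(q[:,0],[1,99]),1),'z',np.round(q[:,2].max(),1))
E
python3 - <<'E'
from h import *
s,p,d=snap('wrist'); units(s,p,d)
E
```

```text
L bar [470.5 383.4] [34.6 73.6] ang 5.5 ztop [104.5 106.9]
   line yaw 6.0170975
L plate 547.7 280.2 r 43.7 mean [545.2 281.1  15.4]
L knob top y 381.8 x [439.  467.6] z 69.8
R bar [470.9 170.8] [73.4 33.2] ang 89.7 ztop [104.1 106.7]
   line yaw 0.90327454
R plate 538.4 61.3 r 43.1 mean [536.1  61.   15.1]
R knob top y 170.5 x [434.1 467.2] z 69.0
```

Request:
{"method": "apply_moves", "body": {
  "rows": [
    [0,0,10,0,0,0.184],
    [0,0,10,0,0,0.184],
    [0,0,10,0,0,0.184],
    [0,0,10,0,0,0.184],
    [0,0,10,0,0,0.184]
  ],
  "fingers": 40,
  "grip_force": 40
}}

```text
time: 3.32
tool_pos: [404.7, 343.3, 262.8]
tcp_rot: [180.0, -0.0, 126.9]
ft_force: [-0.4, 0.1, -0.3]
finger_gap: 40.0
grip_force: 0.0
```

Request:
{"method": "apply_moves", "body": {
  "rows": [
    [0,0,10,0,0,0.184],
    [0,0,10,0,0,0.184],
    [0,0,10,0,0,0.184],
    [0,0,0,0,0,0],
    [0,0,0,0,0,0]
  ]
}}

```text
time: 3.95
tool_pos: [404.8, 343.4, 233.6]
tcp_rot: [180.0, -0.0, 95.9]
ft_force: [-1.2, 0.2, -0.6]
finger_gap: 39.9
grip_force: 0.0
```

```bash
python3 - <<'E'
from h import *
print(sense()['tool_pos'],sense()['tcp_rot'],sense()['joint_pos'])
s,p,d=snap('wrist'); units(s,p,d)
plan([461,381.5,170],[180,0,95.5])
E
```

```text
[404.79363796 343.43466864 233.57374894] [ 1.79976404e+02 -1.45008642e-02  9.59087381e+01] [ 3.47762590e+01 -3.84110579e+00  9.42758442e+01  1.30696444e-03
  8.95375964e+01  2.88675136e+01]
L bar [470.9 384. ] [34.7 73.7] ang 5.5 ztop [104.5 106.9]
   line yaw 5.4681244
L knob top y 382.3 x [439.3 476.6] z 69.4
R bar [462.1 168.6] [31.7 77.5] ang 18.5 ztop [104.5 106.4]
   line yaw 5.3393784
R knob top y 171.5 x [434.6 473.6] z 68.6
shift [32.  59.7 63.8] turn [ 0.001 -0.     0.006]
```

Request:
{"method": "apply_moves", "body": {
  "rows": [
    [11,19.5,10,0,0,0],
    [11,19.5,20,0,0,0],
    [11,19.5,20,0,0,0],
    [0,0,15,0,0,0.006],
    [0,0,0,0,0,0]
  ]
}}

```text
time: 4.62
tool_pos: [458.4, 381.2, 166.6]
tcp_rot: [-179.8, 0.1, 95.4]
ft_force: [-1.0, -0.6, 0.6]
finger_gap: 40.0
grip_force: 0.0
```

Request:
{"method": "apply_moves", "body": {
  "rows": [
    [0,0,22,0,0,0],
    [0,0,22,0,0,0],
    [0,0,22,0,0,0],
    [0,0,21,0,0,0],
    [0,0,0,0,0,0]
  ]
}}

```text
time: 5.25
tool_pos: [458.3, 381.1, 79.6]
tcp_rot: [-179.8, 0.1, 95.3]
ft_force: [-1.3, 0.5, -0.5]
finger_gap: 39.9
grip_force: 0.0
```

Request:
{"method": "apply_moves", "body": {
  "rows": [
    [0,0,0,0,0,0],
    [0,0,0,0,0,0],
    [0,0,0,0,0,0],
    [0,0,0,0,0,0],
    [0,0,0,0,0,0]
  ],
  "fingers": 0
}}

```text
time: 5.88
tool_pos: [460.1, 382.7, 82.6]
tcp_rot: [179.9, -0.1, 95.3]
ft_force: [-2.4, -1.4, 6.5]
finger_gap: -0.1
grip_force: 3.3
```

```bash
python3 - <<'E'
from h import *
s,p,d=snap('wrist','w2.png'); print(np.round(s['tool_pos'],1),np.round(s['ft_force'],1)); units(s,p,d)
E
```

```text
[460.1 382.7  82.6] [-2.4 -1.4  6.5]
L bar [466.8 384.6] [39.  71.9] ang 6.5 ztop [102.2 109.7]
   line yaw -23.235878
L knob top y 382.7 x [439.8 476.5] z 68.9
```

View pics/w2.png

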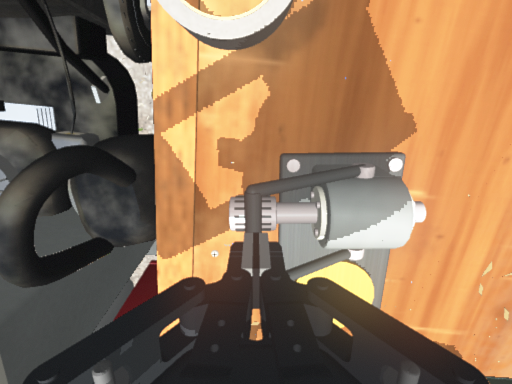

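The wrist view shows the bar (px 253,190–235) running between the finger blades near px (250,250). The gap reads about 0, so I'll let it settle and test with a small lift.

Request:
{"method": "apply_moves", "body": {
  "rows": [
    [0,0,0,0,0,0],
    [0,0,0,0,0,0],
    [0,0,-5,0,0,0],
    [0,0,-5,0,0,0],
    [0,0,0,0,0,0]
  ]
}}

```text
time: 6.55
tool_pos: [460.1, 382.2, 91.9]
tcp_rot: [179.9, -0.0, 95.3]
ft_force: [0.0, 0.5, 0.1]
finger_gap: -0.0
grip_force: 0.0
```

```bash
python3 - <<'E'
from h import *
s,p,d=snap('wrist'); print(np.round(s['tool_pos'],1),np.round(s['ft_force'],1),s['grip_force']); 
cv2.imwrite('pics/w3.png',cv2.resize(cv2.cvtColor(p,cv2.COLOR_RGB2BGR)[140:340,180:330],None,fx=3,fy=3,interpolation=cv2.INTER_CUBIC))
W=np.full(d.shape+(3,),np.nan); W[d>0]=world('wrist',s,d)
for v in range(185,330,10): print(v,np.round(W[v,253]),np.round(W[v,243]),np.round(W[v,263]))
E
```

```text
[460.1 382.2  91.9] [0.  0.5 0.1] 0.0
185 [455. 416. 103.] [447. 382.  -1.] [460. 416. 100.]
195 [455. 410. 103.] [449. 394.  60.] [464. 395.  59.]
205 [456. 405. 105.] [449. 388.  66.] [464. 390.  66.]
215 [456. 398. 105.] [450. 381.  67.] [465. 382.  68.]
225 [457. 391. 104.] [450. 340.   0.] [471. 341.  -1.]
235 [457. 393. 120.] [451. 328.  -0.] [462. 393. 120.]
245 [457. 394. 132.] [452. 393. 132.] [462. 394. 131.]
255 [457. 393. 141.] [452. 392. 140.] [462. 393. 140.]
265 [457. 393. 149.] [453. 393. 149.] [461. 394. 149.]
275 [457. 390. 152.] [453. 394. 157.] [461. 395. 159.]
285 [458. 384. 150.] [453. 395. 165.] [461. 395. 164.]
295 [458. 379. 152.] [453. 394. 169.] [461. 393. 168.]
305 [459. 373. 151.] [453. 399. 181.] [462. 382. 160.]
315 [471. 228.   2.] [454. 396. 182.] [463. 379. 163.]
325 [472. 212.  -1.] [454. 392. 182.] [463. 376. 165.]
```

View pics/w3.png

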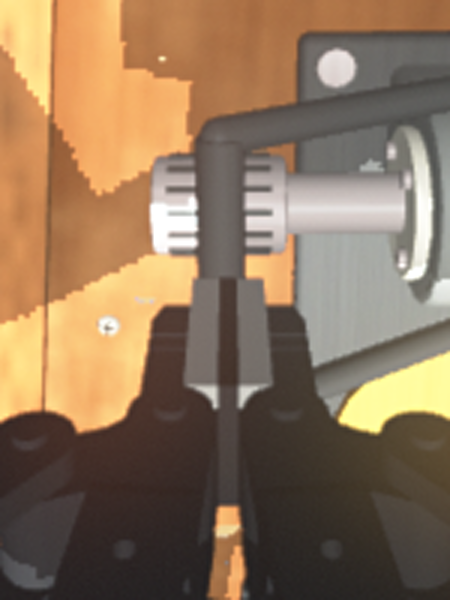

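The view shows the finger blades ending on top of the bar, with the bar at z 105 and the blade ends at about 116. I suspect the tip sits higher than the TCP says, so I'll measure the real fingertip position shut and open.

Request:
{"method": "apply_moves", "body": {
  "rows": [
    [0,0,-20,0,0,0],
    [0,0,-20,0,0,0],
    [0,0,-20,0,0,0],
    [0,0,0,0,0,0],
    [0,0,0,0,0,0]
  ]
}}

```text
time: 7.22
tool_pos: [459.5, 381.9, 151.0]
tcp_rot: [-180.0, 0.0, 95.3]
ft_force: [0.4, -0.4, -0.9]
finger_gap: -0.2
grip_force: 0.0
```

```bash
cat >> h.py <<'E'
def tip(s,d):
    W=world('wrist',s,d); T=toolT(s); Q=(W-T[:3,3])@T[:3,:3]
    q=Q[(abs(Q[:,0])<40)&(abs(Q[:,1])<60)&(Q[:,2]<15)&(Q[:,2]>-60)]
    for a in range(-60,15,6):
        r=q[(q[:,2]>=a)&(q[:,2]<a+6)]
        if len(r): print(a,len(r),np.round(r.min(0)),np.round(r.max(0)))
E
python3 - <<'E'
from h import *
s,p,d=snap('wrist','w4.png'); print(s['tool_pos']); tip(s,d); units(s,p,d)
E
```

```text
[459.49379166 381.91654102 150.98269346]
-60 555 [-11. -14. -60.] [ 12.  13. -54.]
-54 379 [  7. -14. -54.] [ 12.  13. -48.]
-48 364 [  6. -14. -48.] [ 12.  13. -42.]
-42 323 [  6. -15. -42.] [ 12.  13. -36.]
-36 262 [  7. -14. -36.] [ 12.  13. -30.]
-30 120 [  7. -13. -30.] [ 12.  11. -26.]
L bar [469.2 384.1] [33.8 73.2] ang 5.2 ztop [102.4 104.9]
   line yaw 4.785103
L plate 547.6 278.9 r 44.5 mean [534.  290.6  14.9]
L knob top y 382.5 x [439.7 476.5] z 68.9
```

View pics/w4.png

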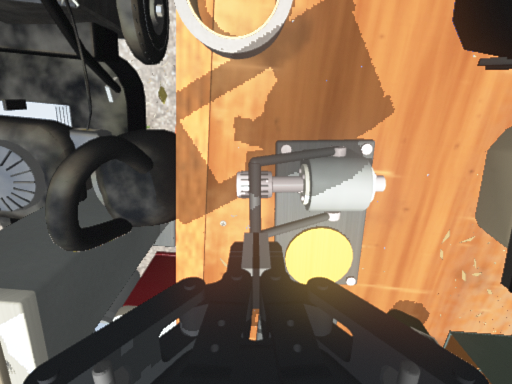

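The picture shows the closed fingertips ending at px (258,233), about 26 mm behind the reported TCP. Next I'll measure them open at 40.

Request:
{"method": "apply_moves", "body": {
  "rows": [
    [0,0,0,0,0,0],
    [0,0,0,0,0,0],
    [0,0,0,0,0,0],
    [0,0,0,0,0,0],
    [0,0,0,0,0,0]
  ],
  "fingers": 40
}}

```text
time: 7.9
tool_pos: [459.6, 382.0, 151.1]
tcp_rot: [180.0, -0.0, 95.3]
ft_force: [-0.4, -0.1, 0.2]
finger_gap: 40.2
grip_force: 0.0
```

```bash
python3 - <<'E'
from h import *
s,p,d=snap('wrist','w5.png'); print(s['tool_pos']); tip(s,d)
E
```

```text
[459.60542424 381.98837866 151.10088599]
-60 496 [-11. -34. -60.] [ 12.  33. -54.]
-54 542 [-11. -35. -54.] [ 12.  33. -48.]
-48 473 [-10. -35. -48.] [ 12.  33. -42.]
-42 417 [-11. -35. -42.] [ 12.  33. -36.]
-36 359 [-11. -34. -36.] [ 12.  33. -30.]
-30 166 [-10. -27. -30.] [ 12.  31. -24.]
-24 9 [ -6. -21. -24.] [  8.  19. -23.]
```

The fingertips really end about 24 mm behind the reported TCP. The contact at TCP 82 over the bar's top at 105 agrees. I'll go lower by that amount.

Request:
{"method": "apply_moves", "body": {
  "rows": [
    [0,0,25,0,0,0],
    [0,0,25,0,0,0],
    [0,0,25,0,0,0],
    [0,0,18,0,0,0],
    [0,0,0,0,0,0]
  ]
}}

```text
time: 8.57
tool_pos: [458.4, 381.2, 56.3]
tcp_rot: [-179.8, 0.1, 95.3]
ft_force: [1.0, 0.0, -0.7]
finger_gap: 40.2
grip_force: 0.0
```

Request:
{"method": "apply_moves", "body": {
  "rows": [
    [0,0,0,0,0,0],
    [0,0,0,0,0,0],
    [0,0,0,0,0,0],
    [0,0,0,0,0,0],
    [0,0,0,0,0,0]
  ],
  "fingers": 0
}}

```text
time: 9.2
tool_pos: [458.7, 382.5, 59.5]
tcp_rot: [-179.9, -0.0, 95.4]
ft_force: [-7.9, -1.9, 6.0]
finger_gap: 8.5
grip_force: 39.1
```

Request:
{"method": "apply_moves", "body": {
  "rows": [
    [0,7,-10.4,0,0,0],
    [0,8.4,-9.3,0,0,0],
    [0,9.6,-8.1,0,0,0],
    [0,10.6,-6.7,0,0,0],
    [0,11.5,-5.1,0,0,0]
  ],
  "grip_force": 30
}}

```text
time: 9.82
tool_pos: [506.3, 387.4, 100.6]
tcp_rot: [180.0, -0.1, 95.4]
ft_force: [-1.8, 0.8, -3.1]
finger_gap: 8.5
grip_force: 37.3
```

Request:
{"method": "apply_moves", "body": {
  "rows": [
    [0,12.1,-3.4,0,0,0],
    [0,12.4,-1.8,0,0,0],
    [0,12.6,0,0,0,0],
    [0,12.4,1.8,0,0,0],
    [0,9,2.5,0,0,0]
  ]
}}

```text
time: 10.45
tool_pos: [565.2, 393.2, 99.7]
tcp_rot: [179.9, -0.1, 95.4]
ft_force: [-4.2, 4.6, 2.2]
finger_gap: 8.5
grip_force: 38.8
```

```bash
python3 - <<'E'
from h import *
s,p,d=snap('wrist','w6.png'); print(np.round(s['tool_pos'],1),np.round(s['ft_force'],1),s['finger_gap'],s['grip_force'])
print([(np.round(r['xyz'],1).tolist(),round(r['confidence'],2)) for r in models.place_of('bar_a','wrist')])
E
```

```text
[565.2 393.2  99.7] [-4.2  4.6  2.2] 8.530248654316951 38.78800570964813
[([569.3, 391.8, 140.1], 0.61), ([532.5, 391.2, 52.9], 0.2)]
```

View pics/w6.png

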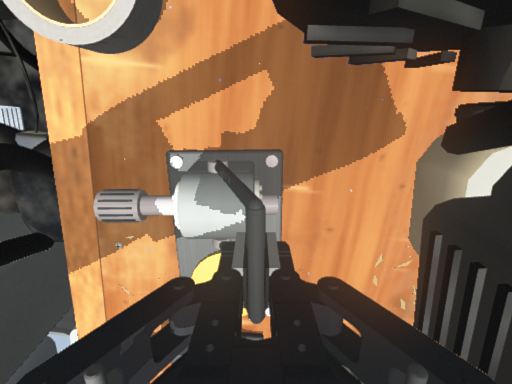

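The arch is up, with its bar standing vertically above the housing at px (257,260) and held in the fingers. Releasing it and moving to the right unit.

Request:
{"method": "apply_moves", "body": {
  "rows": [
    [0,0,0,0,0,0],
    [0,0,0,0,0,0],
    [0,0,-20,0,0,0],
    [0,0,-30,0,0,0],
    [0,0,-20,0,0,0]
  ],
  "fingers": 40
}}

```text
time: 11.18
tool_pos: [565.7, 392.2, 172.1]
tcp_rot: [179.8, -0.1, 95.3]
ft_force: [0.2, 0.2, 0.6]
finger_gap: 40.1
grip_force: 0.0
```

Request:
{"method": "apply_moves", "body": {
  "rows": [
    [-42,-25,0,0,0,0],
    [-42,-25,0,0,0,0],
    [-42,-25,0,0,0,0],
    [-42,-25,0,0,0,0],
    [-42,-25,0,0,0,0.094]
  ]
}}

```text
time: 11.8
tool_pos: [459.3, 169.8, 169.7]
tcp_rot: [179.9, -0.0, 89.9]
ft_force: [1.6, -0.3, 1.1]
finger_gap: 39.8
grip_force: 0.0
```

```bash
python3 - <<'E'
from h import *
s,p,d=snap('wrist'); print(s['tool_pos'],s['tcp_rot']); units(s,p,d)
print([(np.round(r['xyz'],1).tolist(),round(r['confidence'],2)) for r in models.place_of('bar_a','wrist')])
plan([459,171,58],[180,0,90])
E
```

```text
[459.31682584 169.80431393 169.65608751] [ 1.79911770e+02 -7.73824696e-03  8.98554567e+01]
L plate 548.0 281.9 r 42.7 mean [553.1 284.3  15.5]
R bar [472.6 170.6] [35.7 73.8] ang 0.7 ztop [104.2 106.7]
   line yaw 0.03741455
R plate 538.4 59.3 r 44.0 mean [545.8  72.2  15.3]
R knob top y 170.5 x [434.9 475.3] z 69.3
[]
shift [  3.3   0.8 111.1] turn [-0.     0.001 -0.006]
```

Request:
{"method": "apply_moves", "body": {
  "rows": [
    [0,0,28,0,0,0],
    [0,0,28,0,0,0],
    [0,1,28,0,0,0],
    [0,0,27,0,0,0],
    [0,0,0,0,0,0]
  ]
}}

```text
time: 12.52
tool_pos: [459.2, 170.9, 56.1]
tcp_rot: [-179.8, 0.1, 90.0]
ft_force: [-0.2, -0.6, -0.5]
finger_gap: 40.2
grip_force: 0.0
```

Request:
{"method": "apply_moves", "body": {
  "rows": [
    [0,0,0,0,0,0],
    [0,0,0,0,0,0],
    [0,0,0,0,0,0],
    [0,0,0,0,0,0],
    [0,0,0,0,0,0]
  ],
  "fingers": 0
}}

```text
time: 13.15
tool_pos: [460.4, 171.5, 59.0]
tcp_rot: [-180.0, -0.0, 90.0]
ft_force: [-7.1, 0.3, 4.3]
finger_gap: 9.0
grip_force: 29.9
```

Request:
{"method": "apply_moves", "body": {
  "rows": [
    [0,7,-10.4,0,0,0],
    [0,8.4,-9.3,0,0,0],
    [0,9.6,-8.1,0,0,0],
    [0,10.6,-6.7,0,0,0],
    [0,11.5,-5.1,0,0,0]
  ]
}}

```text
time: 13.78
tool_pos: [508.1, 171.8, 99.3]
tcp_rot: [180.0, -0.1, 90.0]
ft_force: [-7.4, 0.8, 5.8]
finger_gap: 8.7
grip_force: 30.0
```

Request:
{"method": "apply_moves", "body": {
  "rows": [
    [0,12.1,-3.4,0,0,0],
    [0,12.4,-1.8,0,0,0],
    [0,12.6,0,0,0,0],
    [0,12.4,1.8,0,0,0],
    [0,9,2.5,0,0,0]
  ]
}}

```text
time: 14.4
tool_pos: [567.3, 171.7, 98.7]
tcp_rot: [180.0, -0.1, 90.0]
ft_force: [-3.8, 5.0, 3.6]
finger_gap: 8.4
grip_force: 30.6
```

Request:
{"method": "apply_moves", "body": {
  "rows": [
    [0,0,0,0,0,0],
    [0,0,0,0,0,0],
    [0,0,-20,0,0,0],
    [0,0,-30,0,0,0],
    [0,0,-20,0,0,0]
  ],
  "fingers": 45
}}

```text
time: 15.02
tool_pos: [567.4, 171.1, 171.5]
tcp_rot: [179.8, -0.0, 89.9]
ft_force: [0.6, -0.2, -0.2]
finger_gap: 44.8
grip_force: 0.0
```

Request:
{"method": "apply_moves", "body": {
  "rows": [
    [0,-25,0,0,0,-0.18],
    [0,0,0,0,0,-0.18],
    [0,0,0,0,0,-0.18],
    [0,0,0,0,0,-0.18],
    [0,0,0,0,0,-0.18]
  ]
}}

```text
time: 15.65
tool_pos: [541.6, 171.0, 169.2]
tcp_rot: [180.0, 0.0, 141.8]
ft_force: [0.6, -0.3, -0.8]
finger_gap: 45.0
grip_force: 0.0
```

Request:
{"method": "apply_moves", "body": {
  "rows": [
    [0,0,0,0,0,-0.18],
    [0,0,0,0,0,-0.18],
    [0,0,0,0,0,-0.18],
    [0,0,0,0,0,-0.13],
    [0,0,0,0,0,0]
  ]
}}

```text
time: 16.27
tool_pos: [541.6, 171.0, 169.0]
tcp_rot: [180.0, 0.1, 179.8]
ft_force: [-0.4, 0.2, -0.5]
finger_gap: 45.1
grip_force: 0.0
```

```bash
python3 - <<'E'
from h import *
s,p,d=snap('wrist'); print(np.round(s['tool_pos'],1),s['tcp_rot']); units(s,p,d)
print([(np.round(r['xyz'],1).tolist(),round(r['confidence'],2)) for r in models.place_of('bar_a','wrist')])
s,p,d=snap('top','top1.png')
print([(np.round(r['xyz'],1).tolist(),round(r['confidence'],2)) for r in models.place_of('bar_a','top')])
W=np.full(d.shape+(3,),np.nan); W[d>0]=world('top',s,d)
for y0 in (390,171):
    q=W[(abs(W[...,1]-y0)<40)&(abs(W[...,0]-540)<70)&(W[...,2]>95)&(W[...,2]<160)]; print(y0,len(q),np.round(np.median(q,0)) if len(q) else 0)
plan([452,171,170],[180,0,180])
E
```

```text
[541.6 171.  169. ] [1.79993135e+02 5.70849543e-02 1.79849231e+02]
L plate 535.5 273.2 r 34.6 mean [531.3 274.   15.7]
L knob top y 380.6 x [440.2 476.4] z 69.7
R plate 537.8 58.9 r 43.9 mean [541.9  55.9  15.4]
R knob top y 170.2 x [435.4 475.5] z 69.9
[([566.6, 172.8, 137.4], 0.89)]
[([566.8, 390.1, 139.0], 0.68), ([570.6, 168.0, 133.9], 0.63)]
390 129 [560. 393. 140.]
171 40 [559. 138. 126.]
shift [89.4 -0.4 -1.6] turn [ 0.     0.    -0.004]
```

Request:
{"method": "apply_moves", "body": {
  "rows": [
    [30,0,0,0,0,0],
    [31,0,0,0,0,0],
    [30,0,20,0,0,0],
    [0,0,30,0,0,0],
    [0,0,30,0,0,0]
  ]
}}

```text
time: 17.1
tool_pos: [450.4, 171.3, 87.9]
tcp_rot: [180.0, 0.1, 179.8]
ft_force: [0.4, 0.3, -0.2]
finger_gap: 44.8
grip_force: 0.0
```

Request:
{"method": "apply_moves", "body": {
  "rows": [
    [0,0,25,0,0,0],
    [0,0,25,0,0,0],
    [0,0,24,0,0,0],
    [0,0,0,0,0,0],
    [0,0,0,0,0,0]
  ]
}}

```text
time: 17.73
tool_pos: [451.0, 171.3, 15.0]
tcp_rot: [180.0, 0.1, 179.9]
ft_force: [-0.5, -0.5, 0.9]
finger_gap: 44.9
grip_force: 0.0
```

Request:
{"method": "apply_moves", "body": {
  "rows": [
    [0,0,0,0,0,0],
    [0,0,0,0,0,0],
    [0,0,0,0,0,0],
    [0,0,0,0,0,0],
    [0,0,0,0,0,0]
  ],
  "fingers": 0,
  "grip_force": 50
}}

```text
time: 18.35
tool_pos: [451.8, 169.7, 15.9]
tcp_rot: [-179.9, 0.1, 179.9]
ft_force: [-1.0, -9.5, 8.3]
finger_gap: 24.7
grip_force: 49.1
```

Request:
{"method": "apply_moves", "body": {
  "rows": [
    [2,0,0,0,0,0],
    [2,0,0,0,0,0],
    [0,0,0,0,0,0],
    [0,0,0,0,0,0],
    [0,0,0,0,0,0]
  ]
}}

```text
time: 18.98
tool_pos: [448.3, 169.6, 15.9]
tcp_rot: [-179.9, 0.2, 179.9]
ft_force: [0.8, -9.6, 5.0]
finger_gap: 24.2
grip_force: 48.9
```

Request:
{"method": "apply_moves", "body": {
  "rows": [
    [2,0,0,0,0,0],
    [2,0,0,0,0,0],
    [0,0,0,0,0,0],
    [0,0,0,0,0,0],
    [0,0,0,0,0,0]
  ]
}}

```text
time: 19.6
tool_pos: [445.3, 169.7, 16.0]
tcp_rot: [-179.9, 0.3, 179.9]
ft_force: [7.0, -10.7, 0.2]
finger_gap: 24.2
grip_force: 49.5
```

Request:
{"method": "apply_moves", "body": {
  "rows": [
    [1.5,0,0,0,0,0],
    [1.5,0,0,0,0,0],
    [0,0,0,0,0,0],
    [0,0,0,0,0,0],
    [0,0,0,0,0,0]
  ]
}}

```text
time: 20.23
tool_pos: [445.4, 169.7, 16.2]
tcp_rot: [-179.9, 0.7, 179.9]
ft_force: [24.6, -8.8, -16.0]
finger_gap: 24.5
grip_force: 50.2
```

Request:
{"method": "apply_moves", "body": {
  "rows": [
    [-1.5,0,0,0,0,0],
    [-1.5,0,0,0,0,0],
    [0,0,0,0,0,0],
    [0,0,0,0,0,0],
    [0,0,0,0,0,0]
  ]
}}

```text
time: 20.85
tool_pos: [445.3, 169.6, 16.0]
tcp_rot: [-179.9, 0.3, 179.9]
ft_force: [7.2, -11.0, -0.3]
finger_gap: 24.8
grip_force: 52.1
```

Request:
{"method": "apply_moves", "body": {
  "rows": [
    [0,0,0,0,0,0],
    [0,0,0,0,0,0],
    [0,0,0,0,0,0],
    [0,0,-30,0,0,0],
    [0,0,-50,0,0,0]
  ],
  "fingers": 45
}}

```text
time: 21.48
tool_pos: [440.2, 170.8, 93.0]
tcp_rot: [-179.9, -0.3, 179.9]
ft_force: [0.2, -0.5, 0.5]
finger_gap: 45.3
grip_force: 0.0
```

```bash
python3 - <<'E'
from h import *
s,p,d=snap('wrist'); print(np.round(s['tool_pos'],1)); units(s,p,d)
plan([457,381.5,130],[180,0,-174.5])
E
```

```text
[440.2 170.8  93. ]
L plate 547.1 298.9 r 23.8 mean [540.6 310.1  15.7]
L knob top y nan x [441.3 476.4] z 63.6
R plate 531.7 58.2 r 41.2 mean [519.8  56.8  15.4]
R knob top y 169.9 x [428.2 475. ] z 69.1
shift [-11.7 209.3 -27.8] turn [ 0.002  0.007 -0.097]
  return _methods._mean(a, axis=axis, dtype=dtype,
  ret = ret.dtype.type(ret / rcount)
```

Request:
{"method": "apply_moves", "body": {
  "rows": [
    [-3,42,-7,0,0,0],
    [-3,42,-7,0,0,0],
    [-3,42,-7,0,0,0],
    [-3,42,-7,0,0,0],
    [-3,42.5,0,0,0,-0.097]
  ]
}}

```text
time: 22.15
tool_pos: [458.0, 383.6, 122.8]
tcp_rot: [180.0, 0.1, -174.4]
ft_force: [0.3, -1.0, 1.1]
finger_gap: 45.1
grip_force: 0.0
```

```bash
python3 - <<'E'
from h import *
s,p,d=snap('wrist'); print(np.round(s['tool_pos'],1)); units(s,p,d)
plan([456,381.5,15],[180,0,-174.5])
E
```

```text
[458.  383.6 122.8]
L plate 546.9 278.0 r 44.5 mean [543.4 278.6  15.4]
L knob top y 382.0 x [439.3 476.3] z 69.5
R knob top y 175.3 x [428.4 475.4] z 68.8
shift [  2.2  -6.6 107.4] turn [0.004 0.001 0.009]
```

Request:
{"method": "apply_moves", "body": {
  "rows": [
    [0,0,20,0,0,0],
    [0,0,20,0,0,0],
    [0,0,0,0,0,0],
    [0,0,0,0,0,0],
    [0,0,0,0,0,0]
  ]
}}

```text
time: 22.82
tool_pos: [458.4, 381.6, 83.1]
tcp_rot: [180.0, 0.1, -174.6]
ft_force: [0.4, -0.1, 0.2]
finger_gap: 45.3
grip_force: 0.0
```

```bash
python3 - <<'E'
from h import *
s,p,d=snap('wrist'); print(np.round(s['tool_pos'],1)); units(s,p,d)
plan([456,381.5,15],[180,0,-174.5])
E
```

```text
[458.4 381.6  83.1]
L bar [457.6 381.6] [22.2 58.1] ang 5.2 ztop [110.3 111.8]
   line yaw 5.649803
L plate 548.0 279.0 r 44.3 mean [535.2 277.2  15.4]
L knob top y 381.8 x [439.3 475.1] z 69.0
shift [ 2.6 -0.1 68.1] turn [ 0.001  0.002 -0.001]
```

Request:
{"method": "apply_moves", "body": {
  "rows": [
    [2,0,20,0,0,0],
    [0,0,24,0,0,0],
    [0,0,24,0,0,0],
    [0,0,0,0,0,0],
    [0,0,0,0,0,0]
  ]
}}

```text
time: 23.5
tool_pos: [455.8, 381.6, 14.3]
tcp_rot: [180.0, 0.0, -174.5]
ft_force: [0.3, -0.6, 0.0]
finger_gap: 45.4
grip_force: 0.0
```

Request:
{"method": "apply_moves", "body": {
  "rows": [
    [0,0,0,0,0,0],
    [0,0,0,0,0,0],
    [0,0,0,0,0,0],
    [0,0,0,0,0,0],
    [0,0,0,0,0,0]
  ],
  "fingers": 0
}}

```text
time: 24.12
tool_pos: [456.7, 381.7, 15.6]
tcp_rot: [180.0, 0.1, -174.5]
ft_force: [-0.7, -3.3, 6.4]
finger_gap: 24.3
grip_force: 49.0
```

Request:
{"method": "apply_moves", "body": {
  "rows": [
    [3,0,0,0,0,0],
    [3,0,0,0,0,0],
    [3,0,0,0,0,0],
    [0,0,0,0,0,0],
    [0,0,0,0,0,0]
  ]
}}

```text
time: 24.75
tool_pos: [454.6, 381.6, 15.9]
tcp_rot: [179.8, 0.8, -174.6]
ft_force: [33.6, 3.5, -17.1]
finger_gap: 24.5
grip_force: 51.0
```

L hit its outer stop after about 2 mm, so it must have started part-way out. Both shafts are out now, so I'll push L home and measure its full travel.

Request:
{"method": "apply_moves", "body": {
  "rows": [
    [-2,0,0,0,0,0],
    [-2,0,0,0,0,0],
    [-2,0,0,0,0,0],
    [0,0,0,0,0,0],
    [0,0,0,0,0,0]
  ]
}}

```text
time: 25.38
tool_pos: [454.4, 381.5, 15.6]
tcp_rot: [180.0, 0.2, -174.6]
ft_force: [3.7, -4.3, 5.9]
finger_gap: 24.2
grip_force: 53.5
```

Request:
{"method": "apply_moves", "body": {
  "rows": [
    [-2,0,0,0,0,0],
    [-2,0,0,0,0,0],
    [-2,0,0,0,0,0],
    [0,0,0,0,0,0],
    [0,0,0,0,0,0]
  ]
}}

```text
time: 26.0
tool_pos: [459.5, 382.0, 15.6]
tcp_rot: [180.0, 0.1, -174.5]
ft_force: [-0.9, -4.6, 8.5]
finger_gap: 24.4
grip_force: 53.8
```

Request:
{"method": "apply_moves", "body": {
  "rows": [
    [-2,0,0,0,0,0],
    [-2,0,0,0,0,0],
    [0,0,0,0,0,0],
    [0,0,0,0,0,0],
    [0,0,0,0,0,0]
  ]
}}

```text
time: 26.62
tool_pos: [460.2, 382.0, 15.4]
tcp_rot: [-180.0, -0.2, -174.5]
ft_force: [-16.3, -8.4, 21.6]
finger_gap: 24.2
grip_force: 55.0
```

Request:
{"method": "apply_moves", "body": {
  "rows": [
    [-2,0,0,0,0,0],
    [-2,0,0,0,0,0],
    [0,0,0,0,0,0],
    [0,0,0,0,0,0],
    [0,0,0,0,0,0]
  ]
}}

```text
time: 27.25
tool_pos: [460.1, 381.9, 15.3]
tcp_rot: [-179.9, -0.7, -174.5]
ft_force: [-36.3, -13.5, 35.9]
finger_gap: 24.3
grip_force: 56.5
```

L's travel is 454.5 → 460.1, about 6 mm, so L is the tight unit. R therefore started about 9 mm out and is now at its outer stop: its knob front reads 428 against an expected home of about 444. Releasing L and pushing R home.

Request:
{"method": "apply_moves", "body": {
  "rows": [
    [2,0,0,0,0,0],
    [1.5,0,0,0,0,0],
    [0,0,0,0,0,0],
    [0,0,0,0,0,0],
    [0,0,0,0,0,0]
  ]
}}

```text
time: 27.88
tool_pos: [460.2, 382.0, 15.4]
tcp_rot: [-179.9, -0.3, -174.5]
ft_force: [-19.2, -7.7, 22.2]
finger_gap: 24.3
grip_force: 55.1
```

Request:
{"method": "apply_moves", "body": {
  "rows": [
    [0,0,0,0,0,0],
    [0,0,0,0,0,0],
    [0,0,0,0,0,0],
    [0,0,-40,0,0,0],
    [0,0,-50,0,0,0]
  ],
  "fingers": 45
}}

```text
time: 28.5
tool_pos: [462.0, 381.3, 103.2]
tcp_rot: [-179.9, -0.2, -174.6]
ft_force: [0.8, 1.3, -0.1]
finger_gap: 44.9
grip_force: 0.0
```

```bash
python3 - <<'E'
from h import *
s,p,d=snap('wrist'); print(np.round(s['tool_pos'],1)); units(s,p,d)
plan([444,170.5,95],[180,0,180])
E
```

```text
[462.  381.3 103.2]
L plate 546.5 277.6 r 44.7 mean [541.6 277.7  15.4]
L knob top y 382.4 x [442.9 476.2] z 69.2
R knob top y nan x [434.5 475.7] z 60.9
shift [  42.5 -210.7   16.5] turn [0.004 0.007 0.095]
  return _methods._mean(a, axis=axis, dtype=dtype,
  ret = ret.dtype.type(ret / rcount)
```

Request:
{"method": "apply_moves", "body": {
  "rows": [
    [7.7,-41.8,2,0,0,0],
    [7.7,-41.8,2,0,0,0],
    [7.7,-41.8,2,0,0,0],
    [7.7,-41.8,2,0,0,0],
    [7.7,-41.8,0,0,0,0.095]
  ]
}}

```text
time: 29.18
tool_pos: [444.6, 169.1, 95.8]
tcp_rot: [180.0, 0.0, 179.9]
ft_force: [0.5, 0.3, 0.1]
finger_gap: 45.5
grip_force: 0.0
```

Request:
{"method": "apply_moves", "body": {
  "rows": [
    [0,0,10,0,0,0],
    [0,0,0,0,0,0],
    [0,0,0,0,0,0],
    [0,0,0,0,0,0],
    [0,0,0,0,0,0]
  ]
}}

```text
time: 29.8
tool_pos: [444.9, 171.0, 86.2]
tcp_rot: [180.0, 0.0, -179.9]
ft_force: [-0.2, 0.9, 0.2]
finger_gap: 45.2
grip_force: 0.0
```

```bash
python3 - <<'E'
from h import *
s,p,d=snap('wrist'); print(np.round(s['tool_pos'],1),s['tcp_rot'][2]); units(s,p,d)
plan([444,170.5,15],[180,0,180])
E
```

```text
[444.9 171.   86.2] -179.9231552940572
L plate 546.7 300.6 r 22.3 mean [542.1 313.4  15.7]
L knob top y nan x [449.7 476.9] z 60.1
R plate 535.0 59.8 r 41.8 mean [520.7  57.1  15.4]
R knob top y 169.5 x [428.2 475.2] z 69.2
shift [ 0.8 -0.4 71.2] turn [0.    0.    0.001]
  return _methods._mean(a, axis=axis, dtype=dtype,
  ret = ret.dtype.type(ret / rcount)
```

Request:
{"method": "apply_moves", "body": {
  "rows": [
    [0,0,24,0,0,0],
    [0,0,24,0,0,0],
    [0,0,23,0,0,0],
    [0,0,0,0,0,0],
    [0,0,0,0,0,0]
  ]
}}

```text
time: 30.48
tool_pos: [445.3, 170.7, 16.0]
tcp_rot: [180.0, 0.0, -180.0]
ft_force: [-0.0, 0.0, -0.1]
finger_gap: 45.0
grip_force: 0.0
```

Request:
{"method": "apply_moves", "body": {
  "rows": [
    [0,0,0,0,0,0],
    [0,0,0,0,0,0],
    [0,0,0,0,0,0],
    [0,0,0,0,0,0],
    [0,0,0,0,0,0]
  ],
  "fingers": 0
}}

```text
time: 31.1
tool_pos: [446.0, 169.6, 16.7]
tcp_rot: [-179.9, 0.1, -180.0]
ft_force: [-1.8, -5.4, 6.3]
finger_gap: 24.7
grip_force: 49.0
```

Request:
{"method": "apply_moves", "body": {
  "rows": [
    [-4,0,0,0,0,0],
    [-4,0,0,0,0,0],
    [-4,0,0,0,0,0],
    [0,0,0,0,0,0],
    [0,0,0,0,0,0]
  ]
}}

```text
time: 31.72
tool_pos: [458.4, 169.7, 16.8]
tcp_rot: [-179.9, 0.2, -180.0]
ft_force: [0.6, -5.8, 4.7]
finger_gap: 24.4
grip_force: 49.0
```

Request:
{"method": "apply_moves", "body": {
  "rows": [
    [-2,0,0,0,0,0],
    [-2,0,0,0,0,0],
    [-2,0,0,0,0,0],
    [0,0,0,0,0,0],
    [0,0,0,0,0,0]
  ]
}}

```text
time: 32.35
tool_pos: [461.8, 169.7, 16.6]
tcp_rot: [-179.9, -0.1, -180.0]
ft_force: [-12.9, -7.2, 16.8]
finger_gap: 24.5
grip_force: 50.5
```

Request:
{"method": "apply_moves", "body": {
  "rows": [
    [-1.5,0,0,0,0,0],
    [-1.5,0,0,0,0,0],
    [0,0,0,0,0,0],
    [0,0,0,0,0,0],
    [0,0,0,0,0,0]
  ]
}}

```text
time: 32.98
tool_pos: [461.7, 169.7, 16.4]
tcp_rot: [-179.9, -0.5, -180.0]
ft_force: [-29.9, -8.0, 32.9]
finger_gap: 24.6
grip_force: 51.9
```

Request:
{"method": "apply_moves", "body": {
  "rows": [
    [1.5,0,0,0,0,0],
    [1.5,0,0,0,0,0],
    [0,0,0,0,0,0],
    [0,0,0,0,0,0],
    [0,0,0,0,0,0]
  ]
}}

```text
time: 33.6
tool_pos: [461.8, 169.7, 16.6]
tcp_rot: [-179.9, -0.1, -180.0]
ft_force: [-12.9, -5.8, 17.0]
finger_gap: 24.3
grip_force: 50.2
```

Request:
{"method": "apply_moves", "body": {
  "rows": [
    [0,0,0,0,0,0],
    [0,0,0,0,0,0],
    [0,0,0,0,0,0],
    [0,0,-40,0,0,0],
    [0,0,-50,0,0,0]
  ],
  "fingers": 40
}}

```text
time: 34.22
tool_pos: [461.4, 170.1, 104.8]
tcp_rot: [-180.0, -0.2, -180.0]
ft_force: [0.3, 0.9, 0.2]
finger_gap: 40.1
grip_force: 0.0
```

Request:
{"method": "apply_moves", "body": {
  "rows": [
    [0,0,-22,0,0,0.18],
    [0,0,-22,0,0,0.18],
    [0,0,-22,0,0,0.18],
    [0,0,0,0,0,0.18],
    [0,0,0,0,0,0.18]
  ]
}}

```text
time: 34.85
tool_pos: [463.1, 170.6, 171.6]
tcp_rot: [179.9, 0.0, 128.1]
ft_force: [0.0, 0.3, 0.7]
finger_gap: 39.9
grip_force: 0.0
```

Request:
{"method": "apply_moves", "body": {
  "rows": [
    [0,0,0,0,0,0.18],
    [0,0,0,0,0,0.18],
    [0,0,0,0,0,0.18],
    [0,0,0,0,0,0.13],
    [0,0,0,0,0,0]
  ]
}}

```text
time: 35.48
tool_pos: [462.8, 170.5, 171.1]
tcp_rot: [-180.0, -0.0, 90.1]
ft_force: [-0.3, 1.1, -0.1]
finger_gap: 39.9
grip_force: 0.0
```

```bash
python3 - <<'E' 2>/dev/null
from h import *
s,p,d=snap('wrist'); print(np.round(s['tool_pos'],1),s['tcp_rot'][2]); units(s,p,d)
print([(np.round(r['xyz'],1).tolist(),round(r['confidence'],2)) for r in models.place_of('bar_a','wrist')])
plan([567.3,171.5,172],[180,0,90])
E
```

```text
[462.8 170.5 171.1] 90.10989385131597
L plate 548.1 281.8 r 42.5 mean [538.7 281.4  15.6]
R plate 538.4 59.3 r 44.1 mean [544.2  71.4  15.3]
R knob top y 170.7 x [445.  475.5] z 69.4
[([567.7, 173.5, 139.0], 0.96)]
shift [  0.6 104.5  -0.9] turn [ 0.    -0.     0.004]
```

Request:
{"method": "apply_moves", "body": {
  "rows": [
    [0,35,0,0,0,0],
    [0,35,0,0,0,0],
    [0,34.5,0,0,0,0],
    [0,0,15,0,0,0],
    [0,0,15,0,0,0]
  ]
}}

```text
time: 36.2
tool_pos: [566.3, 170.5, 139.5]
tcp_rot: [-179.9, 0.0, 90.1]
ft_force: [0.9, -0.1, -0.7]
finger_gap: 40.1
grip_force: 0.0
```

Request:
{"method": "apply_moves", "body": {
  "rows": [
    [0,0,21,0,0,0],
    [0,0,21,0,0,0],
    [0,0,0,0,0,0],
    [0,0,0,0,0,0],
    [0,0,0,0,0,0]
  ]
}}

```text
time: 36.83
tool_pos: [567.9, 170.8, 100.4]
tcp_rot: [179.9, -0.0, 90.1]
ft_force: [-0.0, 0.1, 1.0]
finger_gap: 40.1
grip_force: 0.0
```

Request:
{"method": "apply_moves", "body": {
  "rows": [
    [0,0,0,0,0,0],
    [0,0,0,0,0,0],
    [0,0,0,0,0,0],
    [0,0,0,0,0,0],
    [0,0,0,0,0,0]
  ],
  "fingers": 0,
  "grip_force": 30
}}

```text
time: 37.45
tool_pos: [567.8, 170.6, 99.7]
tcp_rot: [179.9, -0.0, 90.1]
ft_force: [0.3, -0.5, 5.4]
finger_gap: 8.7
grip_force: 29.5
```

Request:
{"method": "apply_moves", "body": {
  "rows": [
    [0,-9,-2.5,0,0,0],
    [0,-12.4,-1.8,0,0,0],
    [0,-12.6,0,0,0,0],
    [0,-12.4,1.8,0,0,0],
    [0,-12.1,3.4,0,0,0]
  ]
}}

```text
time: 38.08
tool_pos: [509.1, 170.3, 99.2]
tcp_rot: [179.9, 0.0, 90.0]
ft_force: [2.8, -2.0, 3.1]
finger_gap: 9.3
grip_force: 30.9
```

Request:
{"method": "apply_moves", "body": {
  "rows": [
    [0,-11.5,5.1,0,0,0],
    [0,-10.6,6.7,0,0,0],
    [0,-9.6,8.1,0,0,0],
    [0,-8.4,9.3,0,0,0],
    [0,-7,10.4,0,0,0]
  ]
}}

```text
time: 38.7
tool_pos: [460.6, 170.1, 57.7]
tcp_rot: [-179.9, 0.0, 90.1]
ft_force: [3.9, -4.3, 1.4]
finger_gap: 9.1
grip_force: 32.6
```

Request:
{"method": "apply_moves", "body": {
  "rows": [
    [0,-1,2,0,0,0],
    [0,0,1,0,0,0],
    [0,0,0,0,0,0],
    [0,0,0,0,0,0],
    [0,0,0,0,0,0]
  ]
}}

```text
time: 39.33
tool_pos: [459.4, 170.1, 55.3]
tcp_rot: [-179.8, 0.0, 90.1]
ft_force: [-5.5, -5.0, 9.4]
finger_gap: 8.6
grip_force: 33.5
```

Request:
{"method": "apply_moves", "body": {
  "rows": [
    [0,0,0,0,0,0],
    [0,0,0,0,0,0],
    [0,0,-20,0,0,0],
    [0,0,-50,0,0,0],
    [0,0,-47,0,0,0]
  ],
  "fingers": 40
}}

```text
time: 39.95
tool_pos: [460.0, 170.7, 173.3]
tcp_rot: [-179.9, -0.0, 90.1]
ft_force: [0.3, 0.1, -0.5]
finger_gap: 40.0
grip_force: 0.0
```

```bash
python3 - <<'E' 2>/dev/null
from h import *
s,p,d=snap('wrist'); print(np.round(s['tool_pos'],1),s['tcp_rot'][2]); units(s,p,d)
plan([565.5,392.5,171],[180,0,95.4])
E
```

```text
[460.  170.7 173.3] 90.06921566417877
L plate 548.1 281.8 r 42.6 mean [548.8 283.5  15.6]
R bar [470.6 170.8] [73.2 33.3] ang 89.7 ztop [102.6 104.9]
   line yaw -0.5695114
R plate 539.5 59.8 r 44.5 mean [544.9  72.3  15.4]
R knob top y 171.0 x [445.  475.8] z 69.0
shift [220.8 102.1  11.4] turn [ 0.008 -0.002 -0.093]
```

Request:
{"method": "apply_moves", "body": {
  "rows": [
    [44.5,21,0,0,0,0],
    [44.5,21,0,0,0,0],
    [44.5,21,0,0,0,0],
    [44.5,21,0,0,0,0],
    [44.5,21.2,0,0,0,-0.093]
  ]
}}

```text
time: 40.62
tool_pos: [565.9, 394.8, 171.6]
tcp_rot: [-180.0, -0.0, 95.5]
ft_force: [0.2, 0.1, 1.5]
finger_gap: 40.1
grip_force: 0.0
```

Request:
{"method": "apply_moves", "body": {
  "rows": [
    [0,0,0,0,0,0],
    [0,0,0,0,0,0],
    [0,0,10,0,0,0],
    [0,0,0,0,0,0],
    [0,0,0,0,0,0]
  ]
}}

```text
time: 41.25
tool_pos: [565.6, 392.5, 162.9]
tcp_rot: [180.0, -0.0, 95.3]
ft_force: [-0.4, -0.4, -0.1]
finger_gap: 40.3
grip_force: 0.0
```

```bash
python3 - <<'E' 2>/dev/null
from h import *
s,p,d=snap('wrist')
print([(np.round(r['xyz'],1).tolist(),round(r['confidence'],2)) for r in models.place_of('bar_a','wrist')])
plan([565.5,392.5,100],[180,0,95.4])
E
```

```text
[([457.7, 172.7, 98.8], 0.82), ([571.5, 389.8, 140.9], 0.65)]
shift [-0.3 -0.4 63.2] turn [ 0.001 -0.    -0.001]
```

Request:
{"method": "apply_moves", "body": {
  "rows": [
    [0,0,21,0,0,0],
    [0,0,21,0,0,0],
    [0,0,21,0,0,0],
    [0,0,0,0,0,0],
    [0,0,0,0,0,0]
  ]
}}

```text
time: 41.98
tool_pos: [565.7, 393.1, 99.7]
tcp_rot: [-180.0, 0.0, 95.4]
ft_force: [0.1, -0.2, -0.5]
finger_gap: 40.1
grip_force: 0.0
```

Request:
{"method": "apply_moves", "body": {
  "rows": [
    [0,0,0,0,0,0],
    [0,0,0,0,0,0],
    [0,0,0,0,0,0],
    [0,0,0,0,0,0],
    [0,0,0,0,0,0]
  ],
  "fingers": 0
}}

```text
time: 42.6
tool_pos: [566.4, 393.5, 100.8]
tcp_rot: [179.9, -0.1, 95.4]
ft_force: [1.2, 0.6, 5.7]
finger_gap: 8.8
grip_force: 29.5
```

Request:
{"method": "apply_moves", "body": {
  "rows": [
    [0,-9,-2.5,0,0,0],
    [0,-12.4,-1.8,0,0,0],
    [0,-12.6,0,0,0,0],
    [0,-12.4,1.8,0,0,0],
    [0,-12.1,3.4,0,0,0]
  ]
}}

```text
time: 43.22
tool_pos: [508.4, 387.6, 100.4]
tcp_rot: [179.8, -0.0, 95.4]
ft_force: [3.0, -0.6, 5.4]
finger_gap: 8.5
grip_force: 31.2
```

Request:
{"method": "apply_moves", "body": {
  "rows": [
    [0,-11.5,5.1,0,0,0],
    [0,-10.6,6.7,0,0,0],
    [0,-9.6,8.1,0,0,0],
    [0,-8.4,9.3,0,0,0],
    [0,-7,10.4,0,0,0]
  ]
}}

```text
time: 43.85
tool_pos: [459.9, 382.6, 58.6]
tcp_rot: [-180.0, 0.0, 95.4]
ft_force: [2.8, -3.0, 1.0]
finger_gap: 8.7
grip_force: 33.0
```

Request:
{"method": "apply_moves", "body": {
  "rows": [
    [0,-1,2,0,0,0],
    [0,0,1,0,0,0],
    [0,0,0,0,0,0],
    [0,0,0,0,0,0],
    [0,0,0,0,0,0]
  ]
}}

```text
time: 44.48
tool_pos: [458.6, 382.5, 56.1]
tcp_rot: [-179.9, 0.1, 95.4]
ft_force: [-4.7, -6.3, 8.5]
finger_gap: 8.5
grip_force: 33.8
```

Request:
{"method": "apply_moves", "body": {
  "rows": [
    [0,0,0,0,0,0],
    [0,0,0,0,0,0],
    [0,0,-20,0,0,0],
    [0,0,-50,0,0,0],
    [0,0,-47,0,0,0]
  ],
  "fingers": 45
}}

```text
time: 45.1
tool_pos: [459.5, 383.2, 175.8]
tcp_rot: [180.0, -0.0, 95.4]
ft_force: [-0.7, 1.3, -0.1]
finger_gap: 44.8
grip_force: 0.0
```

```bash
python3 - <<'E' 2>/dev/null
from h import *
s,p,d=snap('wrist'); print(np.round(s['tool_pos'],1),s['tcp_rot'][2]); units(s,p,d)
s,p,d=snap('top','top2.png'); W=np.full(d.shape+(3,),np.nan); W[d>0]=world('top',s,d)
for n in ['disc1_centre','disc2_centre','disc3_centre','disc4_centre']:
  for r in models.cut_out(n,'top'):
    m=r['pixels']&(W[...,2]>4); q=W[m]; (cx,cy),rad=cv2.minEnclosingCircle(q[:,:2].astype(np.float32)); print(n,round(r['confidence'],2),m.sum(),round(cx),round(cy),'dia',round(2*rad),np.sqrt(r['pixels'].sum()),np.median(p[m],0))
E
```

```text
[459.5 383.2 175.8] 95.38974465769874
L bar [469.5 384. ] [33.6 73.6] ang 4.9 ztop [102.6 104.8]
   line yaw 5.4215393
L plate 546.4 283.6 r 42.1 mean [537.  297.8  14.9]
L knob top y 383.1 x [443.3 476.5] z 70.1
R bar [472.6 204.9] [ 7.  25.5] ang 88.4 ztop [92.4 96.3]
   line yaw 84.17398
R knob top y 177.8 x [444.6 475.7] z 66.2
disc3_centre 0.7 141 435 -208 dia 45 12.041594578792296 [225. 208. 197.]
disc3_centre 0.68 141 430 -354 dia 46 12.206555615733702 [159.  66. 180.]
disc3_centre 0.52 132 540 -234 dia 47 12.0 [230. 232.  32.]
disc3_centre 0.38 891 407 259 dia 436 30.265491900843113 [183. 141.  74.]
disc4_centre 0.62 1857 525 112 dia 230 44.9221548904324 [103.  95.  76.]
disc4_centre 0.54 89 499 -304 dia 38 9.9498743710662 [228. 214. 204.]
```

Request:
{"method": "apply_moves", "body": {
  "rows": [
    [-20,-2,-40,0,0,0],
    [-50,-5,-40,0,0,0],
    [-51,-5,-30,0,0,0],
    [-51,-5,0,0,0,0],
    [-51,-5,0,0,0,0]
  ]
}}

```text
time: 46.02
tool_pos: [457.9, 158.7, 281.1]
tcp_rot: [-179.9, 0.0, 95.4]
ft_force: [1.3, -1.0, -0.0]
finger_gap: 45.0
grip_force: 0.0
```

Request:
{"method": "apply_moves", "body": {
  "rows": [
    [-51,-5,0,0,0,0],
    [-51,-5,0,0,0,0],
    [-51,-5,0,0,0,0],
    [-51,-5,0,0,0,0],
    [-51,-5,0,0,0,0.094]
  ]
}}

```text
time: 46.65
tool_pos: [456.6, -97.3, 280.6]
tcp_rot: [-179.9, -0.1, 89.9]
ft_force: [0.4, -0.6, -0.7]
finger_gap: 45.2
grip_force: 0.0
```

Request:
{"method": "apply_moves", "body": {
  "rows": [
    [-50,0,0,0,0,0],
    [-51,0,0,0,0,0],
    [0,0,0,0,0,0],
    [0,0,0,0,0,0],
    [0,0,0,0,0,0]
  ],
  "fingers": 60
}}

```text
time: 47.28
tool_pos: [457.5, -195.7, 281.6]
tcp_rot: [-180.0, -0.0, 90.1]
ft_force: [-0.2, 0.8, -0.1]
finger_gap: 60.0
grip_force: 0.0
```

```bash
cat >> h.py <<'E'
def discs(s,p,d):
    W=np.full(d.shape+(3,),np.nan); W[d>0]=world('wrist',s,d); hsv=cv2.cvtColor(p,cv2.COLOR_RGB2HSV)
    m=((W[...,2]>8)&(W[...,2]<17)).astype(np.uint8)
    n,l,st,_=cv2.connectedComponentsWithStats(m)
    for i in range(1,n):
        if st[i,4]<60: continue
        q=W[l==i]; (cx,cy),r=cv2.minEnclosingCircle(q[:,:2].astype(np.float32))
        if r<45: print('blob',round(cx,1),round(cy,1),'mean',np.round(q.mean(0),1),'dia',round(2*r,1),'rgb',np.median(p[l==i],0),'sat',np.median(hsv[l==i][:,1]),'px',st[i,:2]+st[i,2:4]//2)
E
python3 - <<'E' 2>/dev/null
from h import *
s,p,d=snap('wrist','w7.png'); print(np.round(s['tool_pos'],1),s['tcp_rot']); discs(s,p,d)
E
```

```text
[ 457.5 -195.7  281.6] [-1.79958566e+02 -4.01950070e-02  9.00752788e+01]
blob 434.5 -206.9 mean [ 434.6 -206.2   11.1] dia 44.0 rgb [249. 252. 251.] sat 2.0 px [242 157]
blob 539.5 -233.2 mean [ 539.6 -232.6   11. ] dia 43.6 rgb [249. 251. 111.] sat 142.0 px [307 174]
blob 500.0 -305.8 mean [ 499.9 -305.3   10.9] dia 35.6 rgb [249. 247. 245.] sat 4.0 px [281 215]
blob 429.6 -352.9 mean [ 429.8 -352.7   10.8] dia 43.8 rgb [200. 111. 226.] sat 129.0 px [240 239]
blob 448.0 -482.1 mean [ 446.3 -472.8   12.5] dia 68.8 rgb [118.  94.  47.] sat 154.0 px [251 298]
```

View pics/w7.png

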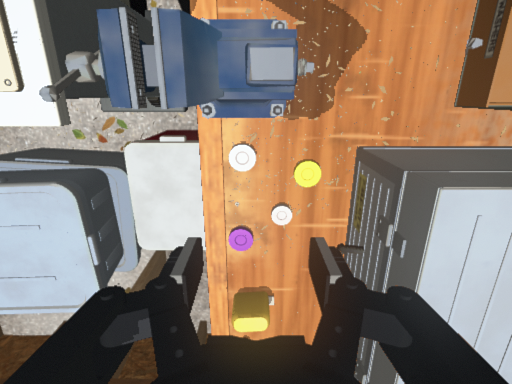

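The view shows two steel discs: 44 mm at px (242,157) and 36 mm at (281,215). The yellow disc (307,174) and purple disc (240,239) are decoys. The vise edge is near row 118. I'll turn to yaw 180 so the camera stays clear of the vise.

Request:
{"method": "apply_moves", "body": {
  "rows": [
    [-3,-5,20,0,0,-0.18],
    [0,0,20,0,0,-0.18],
    [0,0,20,0,0,-0.18],
    [0,0,20,0,0,-0.18],
    [0,0,20,0,0,-0.18]
  ]
}}

```text
time: 47.95
tool_pos: [452.8, -198.8, 181.6]
tcp_rot: [180.0, 0.0, 142.0]
ft_force: [0.7, -0.4, -0.7]
finger_gap: 59.7
grip_force: 0.0
```

Request:
{"method": "apply_moves", "body": {
  "rows": [
    [0,0,0,0,0,-0.18],
    [0,0,0,0,0,-0.18],
    [0,0,0,0,0,-0.18],
    [0,0,0,0,0,-0.13],
    [0,0,0,0,0,0]
  ]
}}

```text
time: 48.58
tool_pos: [452.8, -199.0, 182.2]
tcp_rot: [-180.0, 0.0, 180.0]
ft_force: [0.3, -0.3, -0.5]
finger_gap: 59.8
grip_force: 0.0
```

```bash
python3 - <<'E' 2>/dev/null
from h import *
s,p,d=snap('wrist'); print(np.round(s['tool_pos'],1),s['tcp_rot']); discs(s,p,d)
W=world('wrist',s,d)
for y in range(-180,-110,10):
    q=W[(W[:,1]>y)&(W[:,1]<y+10)&(W[:,0]>380)&(W[:,0]<520)]; print(y,np.round(np.percentile(q[:,2],99)) if len(q) else None)
plan([434.6,-206.5,100],[180,0,180])
E
```

```text
[ 452.8 -199.   182.2] [-1.79996424e+02  1.41668045e-02  1.79990732e+02]
blob 429.4 -353.8 mean [ 429.1 -353.3   11. ] dia 44.0 rgb [194. 101. 227.] sat 142.0 px [128 148]
blob 446.7 -486.2 mean [ 442.3 -473.5   12.4] dia 68.2 rgb [88. 74. 31.] sat 164.0 px [ 25 161]
blob 434.4 -207.2 mean [ 433.9 -207.1   11.2] dia 43.7 rgb [249. 248. 246.] sat 3.0 px [249 151]
blob 499.7 -306.2 mean [ 499.5 -306.1   11. ] dia 35.7 rgb [249. 246. 244.] sat 5.0 px [173 201]
blob 539.4 -233.4 mean [ 538.9 -233.5   11. ] dia 43.7 rgb [249. 251. 103.] sat 150.0 px [230 229]
blob 618.0 -232.6 mean [ 617.3 -230.8   12.7] dia 89.3 rgb [93. 86. 76.] sat 44.0 px [232 282]
blob 680.2 168.9 mean [676.9 163.3  12.3] dia 54.3 rgb [17. 28. 21.] sat 102.0 px [499 314]
blob 758.6 -15.7 mean [759.3 -14.9  12.8] dia 45.2 rgb [89. 58. 33.] sat 160.0 px [372 354]
-180 299.0
-170 283.0
-160 265.0
-150 293.0
-140 294.0
-130 138.0
-120 137.0
shift [18.2 -7.4 82.1] turn [-0.     0.    -0.002]
```

Request:
{"method": "apply_moves", "body": {
  "rows": [
    [9,-4,25,0,0,0],
    [9.4,-4,25,0,0,0],
    [0,0,30,0,0,0],
    [0,0,30,0,0,0],
    [0,0,30,0,0,0]
  ],
  "fingers": 54
}}

```text
time: 49.25
tool_pos: [434.3, -207.6, 41.3]
tcp_rot: [-180.0, 0.0, 179.8]
ft_force: [0.3, -0.3, -0.4]
finger_gap: 54.1
grip_force: 0.0
```

Request:
{"method": "apply_moves", "body": {
  "rows": [
    [0,0,30,0,0,0],
    [0,0,18,0,0,0],
    [0,0,0,0,0,0],
    [0,0,0,0,0,0],
    [0,0,0,0,0,0]
  ]
}}

```text
time: 49.88
tool_pos: [435.2, -208.4, -4.7]
tcp_rot: [-179.9, 0.1, 179.9]
ft_force: [1.4, 0.2, 0.0]
finger_gap: 54.3
grip_force: 0.0
```

```bash
python3 - <<'E' 2>/dev/null
from h import *
s,p,d=snap('wrist'); print(np.round(s['tool_pos'],1),s['tcp_rot'],s['ft_force']); discs(s,p,d); tip(s,d)
plan([434.4,-207,-19],[180,0,180])
E
```

```text
[ 435.2 -208.4   -4.7] [-1.79932797e+02  1.08927254e-01  1.79926732e+02] [1.44761709 0.16728629 0.02150769]
blob 430.1 -352.3 mean [ 429.8 -347.6   10.8] dia 45.0 rgb [167.  80. 205.] sat 155.0 px [ 26 232]
blob 434.5 -207.4 mean [ 433.3 -207.3   11.1] dia 44.7 rgb [158. 149. 146.] sat 20.0 px [257 239]
-60 596 [-10. -40. -60.] [ 13.  41. -54.]
-54 582 [-10. -41. -54.] [ 13.  41. -48.]
-48 517 [-10. -41. -48.] [ 13.  41. -42.]
-42 450 [-10. -41. -42.] [ 13.  41. -36.]
-36 348 [-10. -39. -36.] [ 13.  40. -30.]
-30 114 [-10. -33. -30.] [ 12.  33. -25.]
-24 3 [-11. -12. -18.] [ 16.  16. -18.]
-18 3742 [-21. -20. -18.] [ 23.  22. -12.]
-12 310 [-40. -56. -12.] [40. 59. -6.]
-6 13716 [-40. -60.  -6.] [40. 60. -0.]
shift [ 0.7  1.4 14.2] turn [-0.001  0.002 -0.001]
```

Request:
{"method": "apply_moves", "body": {
  "rows": [
    [0,1,8,0,0,0],
    [0,0,8,0,0,0],
    [0,0,0,0,0,0],
    [0,0,0,0,0,0],
    [0,0,0,0,0,0]
  ]
}}

```text
time: 50.55
tool_pos: [434.4, -207.0, -21.8]
tcp_rot: [-180.0, 0.0, 180.0]
ft_force: [-1.1, -0.4, 0.8]
finger_gap: 54.3
grip_force: 0.0
```

Request:
{"method": "apply_moves", "body": {
  "rows": [
    [0,0,0,0,0,0],
    [0,0,0,0,0,0],
    [0,0,0,0,0,0],
    [0,0,0,0,0,0],
    [0,0,0,0,0,0]
  ],
  "fingers": 0,
  "grip_force": 60
}}

```text
time: 51.18
tool_pos: [434.7, -207.2, -21.2]
tcp_rot: [-180.0, 0.1, 180.0]
ft_force: [-2.1, 0.7, 5.4]
finger_gap: 41.1
grip_force: 60.1
```

Request:
{"method": "apply_moves", "body": {
  "rows": [
    [0,0,-20,0,0,0],
    [0,0,-60,0,0,0],
    [0,0,-60,0,0,0],
    [0,0,-60,0,0,0],
    [0,0,-60,0,0,0]
  ]
}}

```text
time: 51.8
tool_pos: [433.9, -206.7, 240.1]
tcp_rot: [-180.0, 0.0, 180.0]
ft_force: [1.0, -0.8, -0.9]
finger_gap: 41.4
grip_force: 60.9
```

Request:
{"method": "apply_moves", "body": {
  "rows": [
    [-20.7,53.4,0,0,0,0],
    [-20.7,53.4,0,0,0,0],
    [-20.7,53.4,0,0,0,0],
    [-20.7,53.4,0,0,0,0],
    [-20.7,53.4,0,0,0,0]
  ]
}}

```text
time: 52.42
tool_pos: [538.3, 61.9, 238.2]
tcp_rot: [-180.0, 0.0, 180.0]
ft_force: [0.7, -0.8, -1.3]
finger_gap: 41.0
grip_force: 60.9
```

Request:
{"method": "apply_moves", "body": {
  "rows": [
    [0,0,40,0,0,0],
    [0,0,40,0,0,0],
    [0,0,40,0,0,0],
    [0,0,0,0,0,0],
    [0,0,0,0,0,0]
  ]
}}

```text
time: 53.05
tool_pos: [538.7, 60.0, 119.7]
tcp_rot: [180.0, 0.1, 179.9]
ft_force: [0.0, -0.1, -0.6]
finger_gap: 41.2
grip_force: 61.0
```

```bash
cat >> h.py <<'E'
def platefit(s,p,d,c=(538.4,59.7)):
    W=np.full(d.shape+(3,),np.nan); W[d>0]=world('wrist',s,d); hsv=cv2.cvtColor(p,cv2.COLOR_RGB2HSV)
    m=(np.hypot(W[...,0]-c[0],W[...,1]-c[1])<52)&(abs(W[...,2]-15.5)<4)&(hsv[...,1]>110)&(hsv[...,0]>20)&(hsv[...,0]<34)
    q=W[m][:,:2]; 
    from scipy.optimize import least_squares
    h=cv2.convexHull(q.astype(np.float32))[:,0]
    f=least_squares(lambda v:np.hypot(h[:,0]-v[0],h[:,1]-v[1])-v[2],[*c,42],loss='soft_l1'); print('plate hull fit',np.round(f.x,1),'z',np.round(np.median(W[m][:,2]),1),len(h),len(q))
E
python3 - <<'E' 2>/dev/null
from h import *
s,p,d=snap('wrist','w8.png'); print(np.round(s['tool_pos'],1),s['tcp_rot'],s['ft_force'],s['finger_gap'],s['grip_force']); platefit(s,p,d)
T=toolT(s); W=world('wrist',s,d); Q=(W-T[:3,3])@T[:3,:3]; q=Q[(abs(Q[:,0])<35)&(abs(Q[:,1])<21)&(Q[:,2]>-40)&(Q[:,2]<5)]; print(np.round(q.min(0)),np.round(q.max(0)))
plan([538.3,59.7,40],[180,0,180])
E
```

```text
[538.7  60.  119.7] [1.79998405e+02 9.33357332e-02 1.79949996e+02] [ 0.04404544 -0.07778408 -0.63638904] 41.21206120957427 60.99740266799927
plate hull fit [535.5  59.3  40. ] z 15.5 37 546
[-22. -21. -40.] [ 22.  21. -20.]
shift [ 1.4 -0.3 80.5] turn [ 0.     0.003 -0.001]
```

View pics/w8.png

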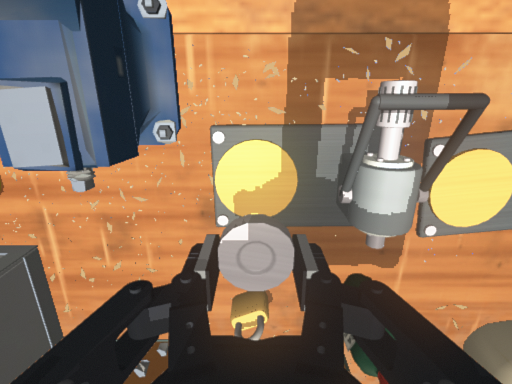

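The disc is held centred at px (256,252), and the plate is at (256,178) with the arch clear to its right. The plate centre is about (538.4, 60). Lowering.

Request:
{"method": "apply_moves", "body": {
  "rows": [
    [0,0,30,0,0,0],
    [0,0,30,0,0,0],
    [0,0,30,0,0,0],
    [0,0,20,0,0,0],
    [0,0,0,0,0,0]
  ]
}}

```text
time: 53.72
tool_pos: [538.0, 60.0, 8.4]
tcp_rot: [-180.0, -0.0, 179.9]
ft_force: [-0.3, 0.4, 0.1]
finger_gap: 41.1
grip_force: 61.0
```

Request:
{"method": "apply_moves", "body": {
  "rows": [
    [0,0,5,0,0,0],
    [0,0,5,0,0,0],
    [0,0,4,0,0,0],
    [0,0,0,0,0,0],
    [0,0,0,0,0,0]
  ]
}}

```text
time: 54.35
tool_pos: [538.5, 60.1, -5.2]
tcp_rot: [180.0, 0.1, 180.0]
ft_force: [-0.7, -0.1, 5.2]
finger_gap: 41.1
grip_force: 61.5
```

Contact at the expected height. I'll release, retreat and check.

Request:
{"method": "apply_moves", "body": {
  "rows": [
    [0,0,0,0,0,0],
    [0,0,0,0,0,0],
    [0,0,0,0,0,0],
    [0,0,0,0,0,0],
    [0,0,-10,0,0,0]
  ],
  "fingers": 54
}}

```text
time: 54.98
tool_pos: [536.9, 60.0, 3.4]
tcp_rot: [-180.0, -0.1, 180.0]
ft_force: [-0.0, 0.4, 0.5]
finger_gap: 54.1
grip_force: 0.0
```

Request:
{"method": "apply_moves", "body": {
  "rows": [
    [0,0,-50,0,0,0],
    [0,0,-60,0,0,0],
    [0,0,-60,0,0,0],
    [0,0,-60,0,0,0],
    [0,0,0,0,0,0]
  ]
}}

```text
time: 55.6
tool_pos: [541.4, 60.1, 242.0]
tcp_rot: [180.0, 0.7, 180.0]
ft_force: [1.1, 0.8, 0.3]
finger_gap: 54.2
grip_force: 0.0
```

```bash
cat >> h.py <<'E'
def disctop(s,p,d,z0,c=(538.4,60)):
    W=np.full(d.shape+(3,),np.nan); W[d>0]=world('wrist',s,d)
    m=(np.hypot(W[...,0]-c[0],W[...,1]-c[1])<45)&(abs(W[...,2]-z0)<4); q=W[m]
    (cx,cy),r=cv2.minEnclosingCircle(q[:,:2].astype(np.float32)); print('disc top',z0,round(cx,1),round(cy,1),'dia',round(2*r,1),'mean',np.round(q.mean(0),1),'zstd',q[:,2].std())
E
python3 - <<'E' 2>/dev/null
from h import *
s,p,d=snap('wrist'); print(np.round(s['tool_pos'],1)); platefit(s,p,d); disctop(s,p,d,27.5); discs(s,p,d)
plan([499.7,-306,240],[180,0,180])
E
```

```text
[541.4  60.1 242. ]
plate hull fit [536.9  60.9  41.3] z 15.3 29 103
disc top 27.5 538.5 60.4 dia 43.8 mean [537.8  60.5  27.1] zstd 1.0616889020164724
blob 495.8 166.0 mean [495.6 167.3   9.6] dia 30.2 rgb [134. 136. 132.] sat 9.0 px [332 121]
blob 495.5 199.8 mean [495.3 198.6  11.2] dia 27.6 rgb [148. 144. 141.] sat 7.0 px [355 121]
blob 503.6 -294.5 mean [ 503.7 -292.1   10.4] dia 27.0 rgb [252. 249. 248.] sat 4.0 px [  3 128]
blob 540.5 -233.4 mean [ 539.3 -232.5   10.7] dia 45.6 rgb [252. 254. 108.] sat 147.0 px [ 51 153]
blob 670.5 179.9 mean [662.3 175.6  12.5] dia 39.6 rgb [52.5 46.  33. ] sat 96.0 px [331 232]
blob 689.4 53.1 mean [682.4  53.6  12.5] dia 42.4 rgb [126.   96.5  55. ] sat 143.0 px [251 242]
blob 758.6 56.1 mean [759.3  55.5  12.4] dia 64.8 rgb [110.  73.  41.] sat 160.0 px [253 281]
blob 759.4 123.7 mean [759.2 123.3  12.7] dia 43.7 rgb [107.  71.  40.] sat 161.0 px [293 281]
shift [  39.8 -366.1   -2.1] turn [ 0.     0.007 -0.001]
```

Request:
{"method": "apply_moves", "body": {
  "rows": [
    [8,-61,0,0,0,0],
    [8,-61,0,0,0,0],
    [8,-61,0,0,0,0],
    [8,-61,0,0,0,0],
    [7,-61,0,0,0,0]
  ],
  "fingers": 50
}}

```text
time: 56.28
tool_pos: [497.4, -246.3, 232.6]
tcp_rot: [179.9, -0.1, 180.0]
ft_force: [0.5, 0.3, -0.8]
finger_gap: 50.7
grip_force: 0.0
```

Request:
{"method": "apply_moves", "body": {
  "rows": [
    [0,-61,20,0,0,0],
    [0,0,40,0,0,0],
    [0,0,40,0,0,0],
    [0,0,40,0,0,0],
    [0,0,0,0,0,0]
  ]
}}

```text
time: 56.9
tool_pos: [494.9, -301.7, 89.2]
tcp_rot: [179.7, -0.5, 179.9]
ft_force: [-0.7, 0.5, 0.4]
finger_gap: 50.1
grip_force: 0.0
```

```bash
python3 - <<'E' 2>/dev/null
from h import *
s,p,d=snap('wrist'); print(np.round(s['tool_pos'],1)); discs(s,p,d)
plan([499.7,-306,-21],[180,0,180])
E
```

```text
[ 494.9 -301.7   89.2]
blob 429.9 -354.1 mean [ 429.2 -353.9   11.1] dia 44.0 rgb [208. 120. 233.] sat 123.0 px [193 118]
blob 446.8 -481.9 mean [ 443.5 -473.3   12.5] dia 67.2 rgb [83. 69. 29.] sat 166.0 px [ 47 138]
blob 500.2 -306.6 mean [ 499.6 -306.7   11.1] dia 35.8 rgb [177. 166. 161.] sat 21.0 px [250 196]
blob 539.8 -233.9 mean [ 535.3 -231.6   11. ] dia 44.6 rgb [214. 179.  63.] sat 179.0 px [324 233]
shift [ -3.4  -3.4 113.3] turn [ 0.003 -0.004 -0.001]
```

Request:
{"method": "apply_moves", "body": {
  "rows": [
    [-2.5,-2.5,25,0,0,0],
    [0,0,30,0,0,0],
    [0,0,20,0,0,0],
    [0,0,0,0,0,0],
    [0,0,0,0,0,0]
  ]
}}

```text
time: 57.58
tool_pos: [502.0, -307.4, 21.2]
tcp_rot: [-179.9, 0.1, 180.0]
ft_force: [-0.1, 0.4, -0.2]
finger_gap: 50.0
grip_force: 0.0
```

```bash
python3 - <<'E' 2>/dev/null
from h import *
print(sense()['tool_pos'],sense()['tcp_rot']); plan([500.0,-306.4,-21.5],[180,0,180])
E
```

```text
[ 502.04797662 -307.43416023   21.16259677] [-1.79931729e+02  9.42783098e-02  1.79957703e+02]
shift [ 2.1  1.1 42.7] turn [-0.001  0.002 -0.001]
```

Request:
{"method": "apply_moves", "body": {
  "rows": [
    [1,0.5,20,0,0,0],
    [0,0,14,0,0,0],
    [0,0,8,0,0,0],
    [0,0,0,0,0,0],
    [0,0,0,0,0,0]
  ]
}}

```text
time: 58.2
tool_pos: [500.3, -306.5, -22.2]
tcp_rot: [-180.0, 0.0, 180.0]
ft_force: [-0.3, 0.1, -0.0]
finger_gap: 49.9
grip_force: 0.0
```

Request:
{"method": "apply_moves", "body": {
  "rows": [
    [0,0,0,0,0,0],
    [0,0,0,0,0,0],
    [0,0,0,0,0,0],
    [0,0,0,0,0,0],
    [0,0,0,0,0,0]
  ],
  "fingers": 0
}}

```text
time: 58.82
tool_pos: [500.8, -306.8, -21.4]
tcp_rot: [-179.9, 0.1, 180.0]
ft_force: [-0.6, 0.7, 5.0]
finger_gap: 33.0
grip_force: 59.9
```

Request:
{"method": "apply_moves", "body": {
  "rows": [
    [0,0,-20,0,0,0],
    [0,0,-60,0,0,0],
    [0,0,-60,0,0,0],
    [0,0,-60,0,0,0],
    [0,0,-60,0,0,0]
  ]
}}

```text
time: 59.45
tool_pos: [499.7, -306.0, 240.9]
tcp_rot: [-180.0, 0.0, 180.0]
ft_force: [1.1, -0.3, -0.9]
finger_gap: 33.2
grip_force: 59.8
```

Request:
{"method": "apply_moves", "body": {
  "rows": [
    [-6.2,61,0,0,0,0],
    [-6.2,61,0,0,0,0],
    [-6.2,61,0,0,0,0],
    [-6.2,61,0,0,0,0],
    [-6.2,61,0,0,0,0]
  ]
}}

```text
time: 60.08
tool_pos: [531.1, 0.6, 238.9]
tcp_rot: [-180.0, 0.1, 179.9]
ft_force: [0.7, 0.5, -1.5]
finger_gap: 33.7
grip_force: 59.8
```

Request:
{"method": "apply_moves", "body": {
  "rows": [
    [-6.2,61,0,0,0,0],
    [0,0,40,0,0,0],
    [0,0,40,0,0,0],
    [0,0,40,0,0,0],
    [0,0,0,0,0,0]
  ]
}}

```text
time: 60.7
tool_pos: [534.5, 59.7, 114.8]
tcp_rot: [-180.0, -0.4, 180.0]
ft_force: [0.1, 0.3, 0.2]
finger_gap: 33.0
grip_force: 59.9
```

```bash
python3 - <<'E' 2>/dev/null
from h import *
s,p,d=snap('wrist'); print(np.round(s['tool_pos'],1),s['finger_gap'],s['grip_force'],s['tcp_rot']); disctop(s,p,d,27.5)
T=toolT(s); W=world('wrist',s,d); Q=(W-T[:3,3])@T[:3,:3]; q=Q[(abs(Q[:,0])<35)&(abs(Q[:,1])<16)&(Q[:,2]>-38)&(Q[:,2]<0)]; print(np.round(q.min(0)),np.round(q.max(0)))
plan([538.4,60.3,7],[180,0,180])
E
```

```text
[534.5  59.7 114.8] 33.04641586584481 59.87779676914215 [-179.99447177   -0.38645637  179.96272912]
disc top 27.5 538.6 60.2 dia 44.1 mean [537.7  60.4  27.1] zstd 1.0339504740634364
[-17. -16. -35.] [ 18.  16. -21.]
shift [ -2.2   0.6 110.5] turn [-0.    -0.003 -0.001]
```

Request:
{"method": "apply_moves", "body": {
  "rows": [
    [0,0,30,0,0,0],
    [0,0,30,0,0,0],
    [0,0,30,0,0,0],
    [0,0,0,0,0,0],
    [0,0,0,0,0,0]
  ]
}}

```text
time: 61.38
tool_pos: [539.6, 59.6, 30.5]
tcp_rot: [180.0, 0.2, 179.9]
ft_force: [-0.1, -1.0, 0.3]
finger_gap: 33.0
grip_force: 59.9
```

```bash
python3 - <<'E' 2>/dev/null
from h import *
s=sense(); print(s['tool_pos'],s['tcp_rot'],s['finger_gap']); plan([538.4,60.3,7],[180,0,180])
E
```

```text
[539.63394352  59.62118504  30.45990108] [179.99692513   0.20806479 179.9487498 ] 32.998894565813636
shift [ 1.3  0.7 23.5] turn [ 0.     0.004 -0.001]
```

Request:
{"method": "apply_moves", "body": {
  "rows": [
    [0.5,0.5,12,0,0,0],
    [0,0,6,0,0,0],
    [0,0,3,0,0,0],
    [0,0,3,0,0,0],
    [0,0,0,0,0,0]
  ]
}}

```text
time: 62.0
tool_pos: [537.2, 60.2, 6.4]
tcp_rot: [-180.0, -0.0, 180.0]
ft_force: [-16.8, -1.5, 29.8]
finger_gap: 33.2
grip_force: 62.9
```

Request:
{"method": "apply_moves", "body": {
  "rows": [
    [0,0,0,0,0,0],
    [0,0,0,0,0,0],
    [0,0,0,0,0,0],
    [0,0,0,0,0,0],
    [0,0,0,0,0,0]
  ]
}}

```text
time: 62.62
tool_pos: [537.2, 60.2, 6.4]
tcp_rot: [-180.0, -0.0, 180.0]
ft_force: [-15.7, -0.3, 29.3]
finger_gap: 33.4
grip_force: 62.9
```

Request:
{"method": "apply_moves", "body": {
  "rows": [
    [0,0,-1.5,0,0,0],
    [0,0,0,0,0,0],
    [0,0,0,0,0,0],
    [0,0,0,0,0,0],
    [0,0,0,0,0,0]
  ]
}}

```text
time: 63.25
tool_pos: [537.6, 60.2, 6.5]
tcp_rot: [-180.0, 0.0, 180.0]
ft_force: [-5.7, 1.1, 12.6]
finger_gap: 33.2
grip_force: 60.9
```

Request:
{"method": "apply_moves", "body": {
  "rows": [
    [0,0,0,0,0,0],
    [0,0,0,0,0,0],
    [0,0,0,0,0,0],
    [0,0,0,0,0,0],
    [0,0,-10,0,0,0]
  ],
  "fingers": 50
}}

```text
time: 63.88
tool_pos: [536.1, 60.1, 14.4]
tcp_rot: [-180.0, -0.1, 180.0]
ft_force: [0.1, 0.3, 1.0]
finger_gap: 49.8
grip_force: 0.0
```

Request:
{"method": "apply_moves", "body": {
  "rows": [
    [0,0,-50,0,0,0],
    [0,0,-60,0,0,0],
    [0,0,-60,0,0,0],
    [0,0,0,0,0,0],
    [0,0,0,0,0,0]
  ]
}}

```text
time: 64.5
tool_pos: [537.3, 60.2, 185.6]
tcp_rot: [180.0, 0.1, 180.0]
ft_force: [0.6, -0.8, -0.8]
finger_gap: 50.1
grip_force: 0.0
```

```bash
python3 - <<'E' 2>/dev/null
from h import *
s,p,d=snap('wrist','w9.png'); print(np.round(s['tool_pos'],1),s['tcp_rot']); disctop(s,p,d,39.5); units(s,p,d); discs(s,p,d)
disctop(s,p,d,27.5)
E
```

```text
[537.3  60.2 185.6] [1.79999201e+02 6.48200523e-02 1.79955248e+02]
disc top 39.5 537.4 60.5 dia 35.9 mean [536.7  60.5  39.1] zstd 1.0926788740317535
L plate 546.1 283.9 r 44.5 mean [545.2 281.   15.8]
R bar [470.9 169.6] [74.  34.4] ang 89.9 ztop [102.6 105.2]
   line yaw -0.06845093
R plate 536.9 60.0 r 41.7 mean [529.7  69.3  15.6]
R knob top y 169.4 x [444.7 475.5] z 69.3
blob 495.8 168.7 mean [496.2 170.5   9.8] dia 29.9 rgb [111. 110. 108.] sat 8.0 px [346 132]
blob 496.5 201.2 mean [496.5 200.   11. ] dia 26.7 rgb [150.  145.5 142. ] sat 7.0 px [372 132]
blob 539.6 -233.3 mean [ 539.4 -232.5   10.7] dia 45.1 rgb [252. 254. 107.] sat 148.0 px [ 22 168]
blob 664.6 182.9 mean [658.8 179.5  12.6] dia 31.3 rgb [49. 44. 33.] sat 83.0 px [344 252]
blob 690.6 52.5 mean [683.   52.5  12.6] dia 43.6 rgb [126.   96.   55.5] sat 143.0 px [250 268]
blob 759.1 -1.5 mean [759.4  -1.7  12.3] dia 37.7 rgb [103.  68.  39.] sat 159.0 px [215 310]
blob 759.4 56.7 mean [759.3  56.4  12.5] dia 66.3 rgb [108.  72.  41.] sat 157.0 px [253 310]
blob 759.8 121.3 mean [759.3 121.9  12.6] dia 39.7 rgb [105.  70.  40.] sat 157.0 px [296 310]
disc top 27.5 538.4 60.5 dia 43.6 mean [532.9  60.   27.5] zstd 0.9522091027810591
```

View pics/w9.png

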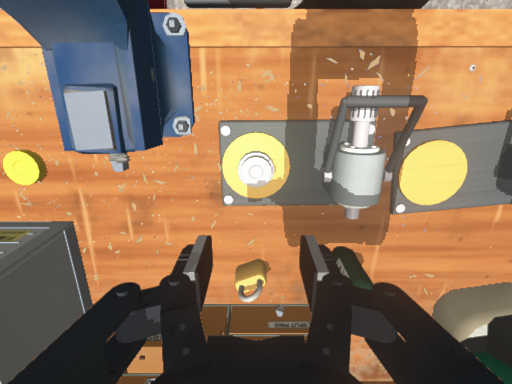

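The stack is centred at px (256,168): the 44 mm disc sits on the plate and the 36 mm on top. The right arch is shut, and the bystanders are in place. Handing in.

```bash
python3 -c "
from bench import job; print(job.hand_in())"
```

```text
the job is handed in; nothing more can be done
None
```

The job is handed in, with no verdict shown. The right unit is the looser one, with about 16 mm of shaft travel against about 6 mm on the left. Both shafts are home, both arches are shut, and the only two steel discs I found (44 mm, then 36 mm on top) are stacked centred on the right unit's plate.

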